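# Vent the steamer, load it and slide the tray home

### The job

Get the steamer ready for the next blanching run. First take the pressure cap off the boiler (turn it anticlockwise to its first stop, press it down, turn it on past the stop until it comes free, never forcing it) and stand it right way up on the cork trivet, wholly on it; after that lift every small steaming plate off the pile without dragging the large plates beneath, and lay them flat, side by side, on the floor of the sliding tray. When all are in, push the tray in under the hood until the spring catch engages, and leave the other things on the counter where they are.

Things in the scene. Friction and masses are not known exactly. Their poses are not given: they have to be found in the camera images.
- cap_c (a point): loose pressure cap of the boiler, 0.15 kg: steel disc 72 mm across, skirt below, 54 mm high in all. Point on its axis 28 mm above its underside, 1 mm above the disc's top face. On the disc a black grip bar 56 mm long (cap's x axis), 14 mm wide, 27 mm high (27 to 54 mm above the underside); z up. The same turned half round
- neck (a point): centre of the top of the boiler's brass neck, 80 mm above the counter, axes as the boiler's; two bayonet pins along +x and -x. Cap fitted: underside 11 mm below this point. Cap angle = cap's x from neck's x, anticlockwise from above, modulo half a turn: starts at -0.45 to -0.1 rad, turns freely from -0.5 to 0 (first stop). Going back clockwise under the pins only re-locks it
- plunger (a joint): spring plunger in the neck that pushes the cap up, m it is pressed down: 0.0115 cap fitted, 0.0185 or more (0.020 best, 0.0215 bottom) pressed enough to pass the stop (5 N fitted, 8 N pressed), about 0.004 cap freed and resting on it, 0 no cap. Keep pressed from cap angle 0 to about 0.7 rad; free from there to a hard stop at 1.2 (aim at 0.95), then let go it springs up 7 mm and lifts off
- boiler: stainless boiler box, fixed, 120 x 120 mm, top 60 mm above the counter, the neck in the middle of its top. Origin under its centre on the counter; small round gauge on its -x face
- trivet: round cork trivet, fixed, 140 mm across, 8 mm thick; origin at the centre of its underside
- tray_floor (a point): centre of the floor (top face) of the steamer's sliding tray, 18 mm above the counter; inside 167 x 167 mm, rim 12 mm above the floor. x is the way it slides in, under the fixed hood, whose front edge is 99 mm beyond this point with the tray fully out; hood 76 mm above the counter underneath, 82 mm on top, clear; side walls 192 mm apart
- tray_handle (a point): middle of the top edge of the tray's black handle tab, 66 mm above the counter: an upright tab 10 mm thick (along x), 60 mm wide (y), standing from 22 to 66 mm above the counter on the robot-side end of the tray; its axes as for the tray
- tray (a joint): how far the tray has been pushed in, m: 0 fully out, 0.108 fully home against its end stop. The slide has about 1 N friction; at about 0.095 to 0.102 the tray rides over a spring catch, which takes about 6 N, and then springs home by itself and is held; short of that it springs back a little
- large0: large perforated plate, loose, 86 x 190 x 8 mm, flat on the counter under the small ones, 0.8 kg; origin at the centre of its underside, long side along its y
- large1: second large plate, the same, lying beside large0
- onion: white onion, about 76 mm across, not used
- saltjar: glass jar 54 mm across, 70 mm high, not used
- bowl: small steel bowl 100 mm across, not used
- mug: white mug 76 mm across, 90 mm high, not used
- knife0: white-handled knife on the cutting board, not used
- knife1: second knife, not used
- timer: round kitchen timer 60 mm across, not used
- plate0_c (a point): small perforated steaming plate, loose, 66 x 66 x 5 mm, in its middle an upright grip bar 34 mm long (along its x), 12 mm wide (y), 30 mm high above the plate; 35 mm high in all. Point half-way up (17.5 mm above its underside); z up. About 0.13 kg. Starts on the large plates. None at the start if absent
- plate1_c (a point): another small steaming plate, the same (may be absent)
- plate2_c (a point): another small steaming plate, the same (may be absent)
- plate3_c (a point): another small steaming plate, the same (may be absent)
Things that resemble listed ones, but are neither listed nor needed, are in the scene too. What is shaped like the part that bears plate0_c but orange or purple is not meant.

How it is judged:
By the outcome, as a careful person would: the job done as asked, in the order asked, and still so for the second after the job is handed in, with the robot touching nothing.
Of plate0, plate1, plate2, plate3 only 3 to 4 are there at a start; the rules pass over those that are not, and their reading is None.
At some moment in a run one of plate0, plate1, plate2, plate3 may be knocked a few centimetres aside while the robot is not near it.
Once in a run the grip may slacken for a moment while it holds something.
It also fails if it takes over 208 s, if anything falls off the work surface, if the arm or the gripper's body presses on something with over 40 N, if the wrist force passes 120 N, or if a joint passes its speed limit or range.

### The arm

A 7-joint arm with a two-finger parallel gripper is mounted at the origin on the work surface. World frame = base frame: x ahead of the robot, y to its left, z up, the work surface at z = 0. Lengths are in m, angles in rad, forces in N, time in s.
With the tool pointing down it reaches from about 0.4 to 0.9 m from the base axis. Payload 5.5 kg.
Tool frame: the origin (TCP) lies midway between the tips of the shut fingers; the grasp point (between the pads) lies 19 mm behind it (manip.grip_depth is the distance from the TCP to the grasp point, in m); z points along the fingers, x is the direction in which the jaws open and shut, and the axes are right-handed (so a half turn about z gives the same grasp; the last joint's range is limited). The gripper opens to 92 mm and grips with 3 to 60 N. Pads are 19 mm wide; open, the fingers measure 130 mm over their backs; the gripper's body (75 mm by 190 mm) begins 47 mm behind the grasp point.
Start: joints at [1.589, 0.501, -0.427, 1.55, 0.221, 1.138, -0.21], TCP at [0.158, -0.631, 0.227] pointing down, gripper open.
Joint ranges: [-2.88, 2.88], [-0.31, 2.03], [-1.54, 1.56], [0.2, 2.42], [-1.41, 4.55], [0.19, 2.02], [-2.57, 2.57]. Speed limits (rad/s): [2.57, 2.57, 3.14, 3.14, 3.14, 3.14, 3.14].

### API

Orientations are given as a unit quaternion [x, y, z, w].
In Python, from bench import manip, effector, viewer gives the robot as it stands. Calls block until the motion is done:
- manip.move_pose(position, orientation): joint-space move of the TCP to a pose.
- manip.servo_line(position, ori=None, vel=0.15): straight line of the TCP; ori=None keeps the orientation; vel is the mean speed in m/s.
- manip.movej(angles): joint-space move.
- effector.open_jaws() and effector.close(f_grip=None): open the fingers fully, or close them until they stop; f_grip is the grip in N (None keeps the last).
- manip.sleep(seconds).
- manip.solve_ik(position, orientation): joint angles nearest the present ones, or None.
- viewer.get_image(name): name is "scene" or "top"; returns the picture (420x560x3 uint8, red, green, blue); there is no depth.
- viewer.get_calibration(name): a dict with "vfov" (degrees; the focal length in pixels is half the picture's height over the tangent of half this angle, whatever the lens; pixels are square), "cx", "cy" (the principal point, pixels), "dist_coeffs" ([k1, k2, p1, p2, k3] as OpenCV has them; the pictures are not rectified), "eye" and "attitude" of the camera in the world. Camera axes: x right, y down, z forward; pixel columns grow to the right and rows downward; lengths in m; the calibration is good to about 2 mm. A picture is of the moment at which its call begins. get_calibration takes no time and is no camera call.
A pose or a line that the arm cannot do raises manip.PlanningError and nothing moves.
- manip.hand_in(): hands the job in, once; it reports no verdict.
Readings, each from a call of its own:
- manip.current_clock(): time.
- manip.current_q(): joint angles.
- manip.current_joint_velocities(): joint speeds.
- manip.current_tau(): joint torques, N m.
- manip.current_tool_pos(): TCP position.
- manip.current_tcp_rot(): TCP orientation.
- manip.current_force(): force on the tool from outside, world axes, zero at the start.
- manip.current_wrist_torque(): the same for the moment, N m.
- manip.current_finger_gap(): finger opening in m.
Only numpy, scipy, OpenCV 4.12 (cv2) and the standard library are available. Lean on these libraries where they do the work, as an engineer would, in place of code of your own. Each camera call takes 0.05 s, during which the arm holds its last target.

## Working session

There is one attempt and no reset: what is moved stays moved. The work goes in short steps, each a Python script; the robot and the scene stay as the last script left them, time stands still between calls to the robot, and variables do not carry over. Pictures are saved under pics/ and viewed, and the job is handed in when it is done.

```bash
ls -la; mkdir -p pics
cat > h.py <<'E'
import numpy as np, cv2
from bench import manip, effector, viewer
from scipy.spatial.transform import Rotation as R
def cal(n):
    c=viewer.get_calibration(n); f=210/np.tan(np.radians(c['vfov'])/2)
    K=np.array([[f,0,c['cx']],[0,f,c['cy']],[0,0,1]]); return c,K,np.array(c['dist_coeffs'],float)
def save(n,fn,crop=None,s=1):
    im=viewer.get_image(n); cv2.imwrite('pics/raw_'+fn,im[:,:,::-1])
    v=im
    if crop: x0,y0,x1,y1=crop; v=im[y0:y1,x0:x1]
    if s!=1: v=cv2.resize(v,None,fx=s,fy=s,interpolation=cv2.INTER_CUBIC)
    cv2.imwrite('pics/'+fn,v[:,:,::-1]); return im
E
python3 - <<'E'
from h import *
for n in ('scene','top'):
    print(n,viewer.get_calibration(n)); save(n,n+'0.png',s=1.4)
print(manip.current_clock(),manip.current_tcp_rot(),manip.grip_depth)
E
```

```text
total 12
drwxr-xr-x  3 agent agent 4096 Dec  7 15:41 .
drwxr-xr-x 23 root  root  4096 Dec  7 15:41 ..
drwxr-xr-x  2 agent agent 4096 Dec  7 15:41 pics
scene {'vfov': 50.972151129716316, 'cx': 283.54393643742196, 'cy': 204.95745546276368, 'dist_coeffs': array([0.01413651, 0.        , 0.        , 0.        , 0.        ]), 'eye': array([1.10075037, 0.78750543, 1.12898772]), 'attitude': array([ 0.33802442,  0.86540752, -0.34848865, -0.12395555])}
top {'vfov': 50.3173043025547, 'cx': 277.58947837411364, 'cy': 212.15473975883745, 'dist_coeffs': array([-0.05090143,  0.        ,  0.        ,  0.        ,  0.        ]), 'eye': array([0.32462131, 0.04368857, 1.40884385]), 'attitude': array([ 0.71314992, -0.69847957,  0.04519992, -0.03873557])}
0.1 [ 7.88155728e-01 -6.15475273e-01 -6.53326815e-04 -5.56482111e-04] 0.0188
```

View pics/scene0.png

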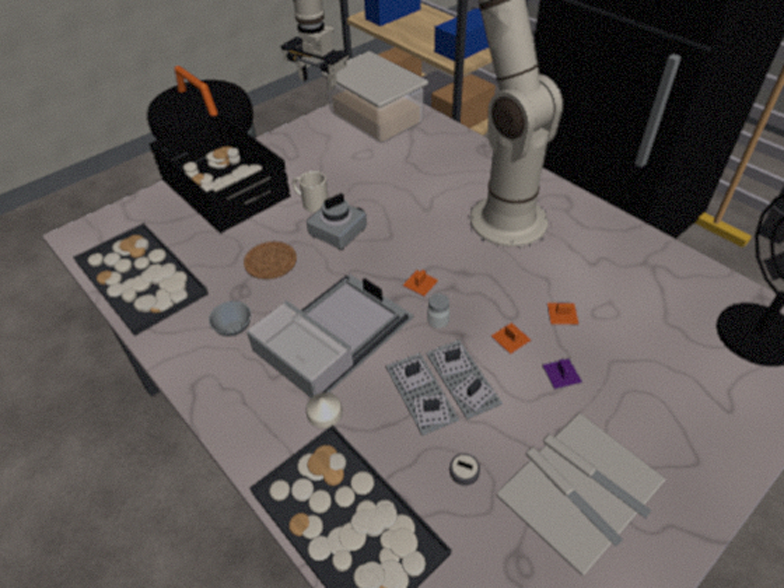

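View pics/top0.png

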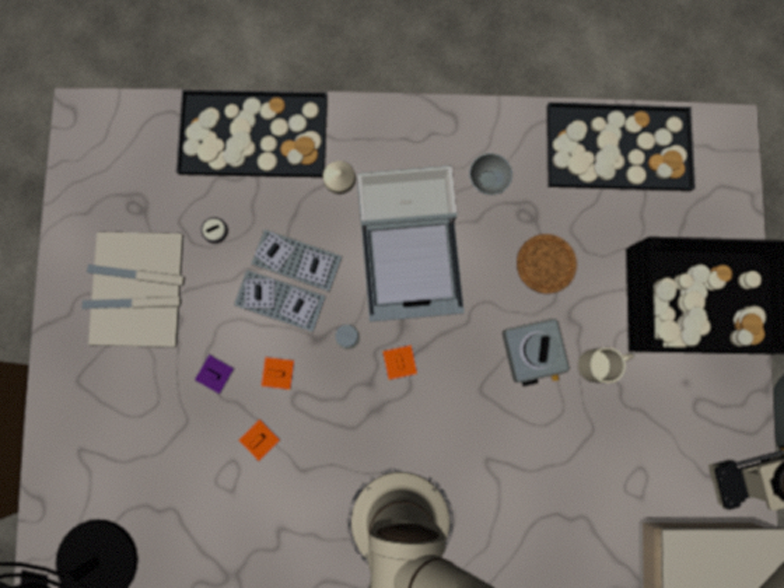

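The four small plates sit on the two large ones, around top (250..330, 240..320) in the 1.4x picture. The boiler is at (537,350), the trivet at (547,263) and the tray at (412,265). The orange and purple plates are decoys. Next: enlarged crops.

Run:
```python
import cv2
t=cv2.imread('pics/raw_top0.png'); s=cv2.imread('pics/raw_scene0.png')
def c(im,n,x0,y0,x1,y1,k):
    cv2.imwrite('pics/'+n,cv2.resize(im[y0:y1,x0:x1],None,fx=k,fy=k,interpolation=cv2.INTER_CUBIC))
c(t,'c1.png',160,155,255,245,6)
c(t,'c2.png',340,150,460,290,4)
c(t,'c3.png',240,110,345,235,4)
c(s,'c4.png',200,130,280,185,8)
c(s,'c5.png',265,235,370,315,6)
```

```text
(no output)
```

View pics/c1.png

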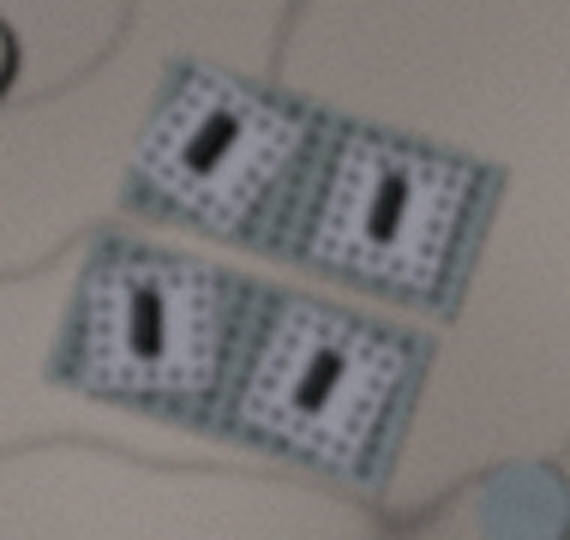

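View pics/c2.png

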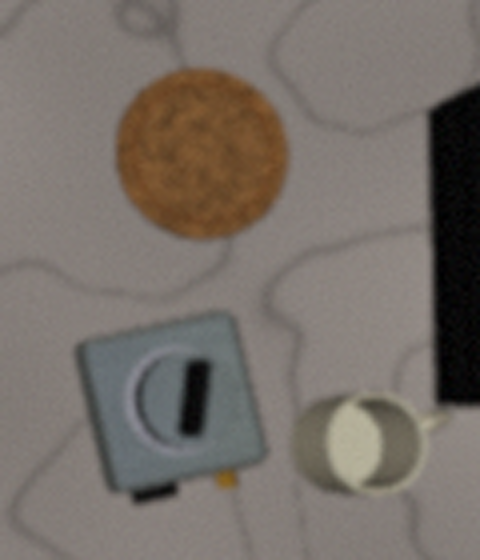

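View pics/c3.png

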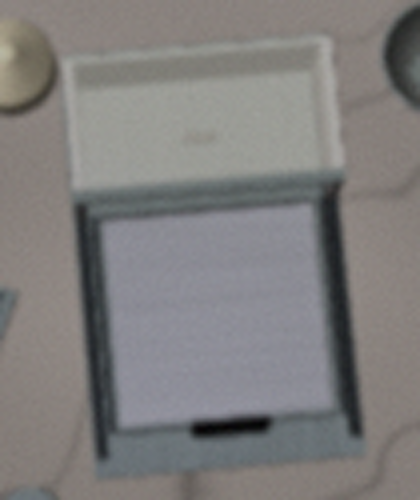

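View pics/c4.png

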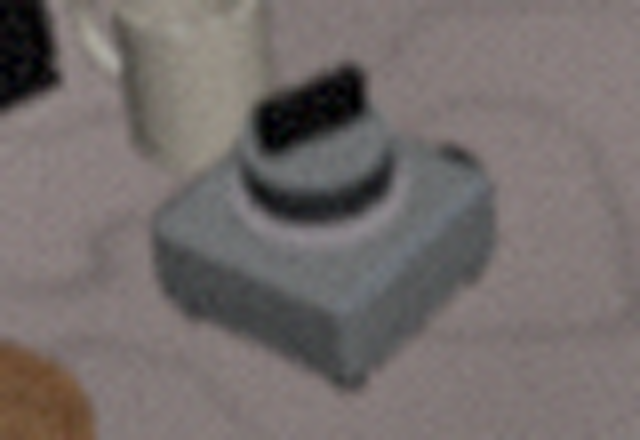

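View pics/c5.png

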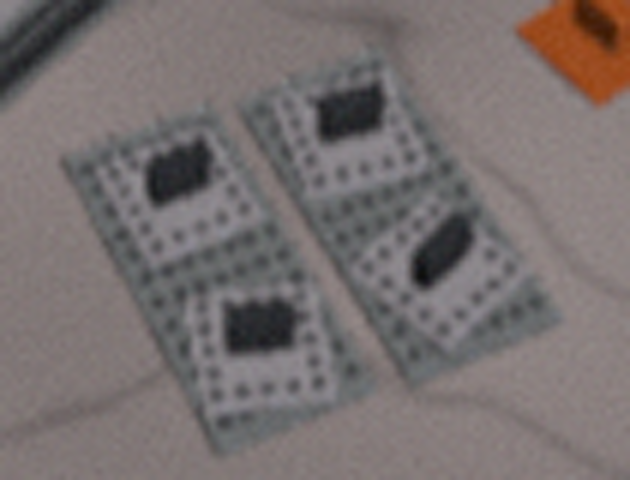

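```bash
cat > fit.py <<'E'
from h import *
from scipy.optimize import minimize
_c={}
def proj(n,P):
    if n not in _c: _c[n]=cal(n)
    c,K,d=_c[n]; Rw=R.from_quat(c['attitude']).as_matrix().T
    return cv2.projectPoints(np.asarray(P,float),cv2.Rodrigues(Rw)[0],-Rw@c['eye'],K,d)[0][:,0]
def unproj(n,uv,z):
    if n not in _c: _c[n]=cal(n)
    c,K,d=_c[n]; Rw=R.from_quat(c['attitude']).as_matrix()
    p=cv2.undistortPoints(np.array(uv,float).reshape(-1,1,2),K,d)[:,0]
    D=np.c_[p,np.ones(len(p))]@Rw.T; e=c['eye']
    return e+D*((z-e[2])/D[:,2])[:,None]
def box(x,y,a,x0,x1,y0,y1,z0,z1):
    P=np.array([[i,j,k] for i in(x0,x1) for j in(y0,y1) for k in(z0,z1)],float)
    c,s=np.cos(a),np.sin(a); Q=P.copy(); Q[:,0]=x+c*P[:,0]-s*P[:,1]; Q[:,1]=y+s*P[:,0]+c*P[:,1]; return Q
def cyl(x,y,r,z0,z1):
    t=np.linspace(0,2*np.pi,48,endpoint=False)
    return np.r_[np.c_[x+r*np.cos(t),y+r*np.sin(t),0*t+z0],np.c_[x+r*np.cos(t),y+r*np.sin(t),0*t+z1]]
SS=8
def render(n,layers,win,nlab):
    x0,y0,x1,y1=win; lab=np.zeros(((y1-y0)*SS,(x1-x0)*SS),np.uint8)
    for l,P in layers:
        uv=proj(n,P); uv=((uv+.5-[x0,y0])*SS-.5)
        h=cv2.convexHull(uv.astype(np.float32))[:,0]
        cv2.fillConvexPoly(lab,np.round(h*16).astype(np.int32),int(l),shift=4)
    A=[]
    for l in range(nlab):
        m=cv2.resize((lab==l).astype(np.float32),(x1-x0,y1-y0),interpolation=cv2.INTER_AREA)
        A.append(cv2.GaussianBlur(m,(0,0),0.8).ravel())
    return np.array(A).T
def cost(n,im,layers,win,nlab):
    A=render(n,layers,win,nlab); b=im[win[1]:win[3],win[0]:win[2]].reshape(-1,3).astype(float)
    X=np.linalg.lstsq(A,b,rcond=None)[0]; return np.sum((A@X-b)**2)/len(b)
def fit(ims,model,p0,win,nlab,steps,wts=None):
    p0=np.array(p0,float); st=np.array(steps,float)
    f=lambda q:sum(cost(n,im,model(p0+q*st),win[n],nlab) for n,im in ims.items())
    k=len(p0); S=np.vstack([np.zeros(k),np.eye(k)])
    best=None
    for it in range(2):
        r=minimize(f,best.x if best is not None else np.zeros(k),method='Nelder-Mead',options=dict(initial_simplex=(best.x if best is not None else 0)+S*(1 if it==0 else .4),xatol=.02,fatol=1e-3,maxiter=1500))
        best=r
    return p0+best.x*st,best.fun
def winof(n,P,m=4):
    uv=proj(n,P); a=np.floor(uv.min(0)-m).astype(int); b=np.ceil(uv.max(0)+m).astype(int)
    return (max(a[0],0),max(a[1],0),min(b[0],560),min(b[1],420))
def plate(p,z,l0=1):
    x,y,a=p; return [(l0,box(x,y,a,-.033,.033,-.033,.033,z,z+.005)),(l0+1,box(x,y,a,-.017,.017,-.006,.006,z+.005,z+.035))]
def wrap(a,per=np.pi): return (a+per/2)%per-per/2
E
cat > a1.py <<'E'
from fit import *
T=cv2.imread('pics/raw_top0.png')[:,:,::-1]; S=cv2.imread('pics/raw_scene0.png')[:,:,::-1]
cu=lambda x,y,o,k:((x+.5)/k-.5+o[0],(y+.5)/k-.5+o[1])
# bar tops in c1 crop -> rough positions
g=[(210,140),(387,205),(147,322),(319,380)]
out={}
large=[[(180,60),(505,170),(455,325),(120,210)],[(100,235),(435,340),(380,490),(50,380)]]
Lg=[]
for q in large:
    P=unproj('top',[cu(*a,(160,155),6) for a in q],.008)
    c=P.mean(0); d=P[1]-P[0]; a=np.arctan2(d[1],d[0])-np.pi/2
    def m(p,others=()):
        return [(1,box(*p,-.043,.043,-.095,.095,0,.008))]
    Lg.append([c[0],c[1],a])
print('large rough',np.round(Lg,3))
# window for joint
p0=[]
for x,y in g:
    P=unproj('top',[cu(x,y,(160,155),6)],.035)[0]; p0.append([P[0],P[1],0])
yaw=[]
ends=[((228,112),(195,170)),((397,172),(380,240)),((143,288),(150,355)),((335,350),(305,410))]
for i,(a,b) in enumerate(ends):
    P=unproj('top',[cu(*a,(160,155),6),cu(*b,(160,155),6)],.043); d=P[1]-P[0]; p0[i][2]=wrap(np.arctan2(d[1],d[0]))
print('rough',np.round(p0,3))
ims={'top':T,'scene':S}
Lg=np.array(Lg);p0=np.array(p0)
allp=np.vstack([box(*l,-.043,.043,-.095,.095,0,.03) for l in Lg])
wins={n:winof(n,allp,6) for n in ims}
def model(Lg,p):
    L=[(1,box(*l,-.043,.043,-.095,.095,0,.008)) for l in Lg]
    # far from scene camera first
    for q in sorted(p,key=lambda q:q[0]+q[1]): L+=plate(q,.008,2)
    return L
for it in range(3):
  for k in range(2):
    def mm(q,k=k):
        A=Lg.copy();A[k]=q; return model(A,p0)
    Lg[k],f=fit(ims,mm,Lg[k],wins,4,[.004,.004,.04])
  for k in range(4):
    def mm(q,k=k):
        A=p0.copy();A[k]=q; return model(Lg,A)
    p0[k],f=fit(ims,mm,p0[k],wins,4,[.004,.004,.08])
  print(it,f)
print('large',np.round(Lg,4).tolist());print('small',np.round(p0,4).tolist())
for k in range(4):
  for n in ims:
    def mm(q,k=k):
        A=p0.copy();A[k]=q; return model(Lg,A)
    print(n,k,np.round(fit({n:ims[n]},mm,p0[k],wins,4,[.004,.004,.08])[0],4))
E
time python3 a1.py
```

```text
large rough [[ 0.57   0.243 -3.45 ]
 [ 0.478  0.278 -3.425]]
rough [[ 0.591  0.294 -0.473]
 [ 0.558  0.201 -0.208]
 [ 0.495  0.323  0.148]
 [ 0.466  0.233 -0.428]]
0 1135.0021708230033
1 1134.0930538468222
2 1134.0743163982754
large [[0.5746, 0.245, -3.4674], [0.4809, 0.2783, -3.4486]]
small [[0.5919, 0.2965, -0.6182], [0.5582, 0.2025, -0.2676], [0.4954, 0.3259, 0.0813], [0.4668, 0.2352, -0.4574]]
top 0 [ 0.5914  0.2951 -0.6246]
scene 0 [ 0.5925  0.2985 -0.606 ]
top 1 [ 0.5584  0.2014 -0.2503]
scene 1 [ 0.559   0.2048 -0.2633]
top 2 [0.496  0.3247 0.0455]
scene 2 [0.4955 0.328  0.0751]
top 3 [ 0.4671  0.2339 -0.4629]
scene 3 [ 0.4679  0.2374 -0.4669]
real	0m47.312s
user	0m47.466s
sys	0m0.327s
```

```bash
cat > a2.py <<'E'
from fit import *
T=cv2.imread('pics/raw_top0.png')[:,:,::-1]; S=cv2.imread('pics/raw_scene0.png')[:,:,::-1]
ims={'top':T,'scene':S}
cu=lambda x,y,o,k:((x+.5)/k-.5+o[0],(y+.5)/k-.5+o[1])
def boil(p):
    x,y,a,c,rr,zs=p
    return [(1,box(x,y,a,-.06,.06,-.06,.06,0.004,.06)),(2,box(x,y,a,-.06,.06,-.06,.06,.06,.06)),(3,cyl(x,y,rr,.06,.061)),
     (4,cyl(x,y,.034,.061,.075)),(4,cyl(x,y,.036,.075,zs)),(5,cyl(x,y,.036,zs,.096)),(6,box(x,y,c,-.028,.028,-.007,.007,.096,.123))]
P=unproj('top',[cu(172,403,(340,150),4)],.06)[0]
p0=[P[0],P[1],.21,-.1,.042,.085]
print('boil0',p0)
W={n:winof(n,box(P[0],P[1],.2,-.06,.06,-.06,.06,0,.08),3) for n in ims}
for I in (ims,{'top':T},{'scene':S}):
    p,f=fit(I,boil,p0,W,7,[.004,.004,.05,.1,.003,.005]); print('boiler',list(I),np.round(p,4),f)
# trivet
P=unproj('top',[cu(202,154,(340,150),4)],.008)[0]
triv=lambda p:[(1,cyl(p[0],p[1],.07,0,.008))]
W={n:winof(n,cyl(P[0],P[1],.07,0,.008),6) for n in ims}
for I in (ims,{'top':T},{'scene':S}): print('trivet',list(I),np.round(fit(I,triv,P[:2],W,2,[.004,.004])[0],4))
# tray: floor corners top crop c3 (240,110) k4
q=[(100,218),(325,203),(337,412),(118,428)]
P=unproj('top',[cu(*a,(240,110),4) for a in q],.018); print('tray corners',np.round(P,3).tolist())
H=unproj('top',[cu(*a,(240,110),4) for a in [(193,423),(270,418)]],.066); print('handle ends',np.round(H,3).tolist())
P2=unproj('scene',[cu(0,0,(0,0),1)],.018)
E
python3 a2.py
python3 - <<'E'
import cv2
s=cv2.imread('pics/raw_scene0.png')
cv2.imwrite('pics/c6.png',cv2.resize(s[185:285,170:300],None,fx=6,fy=6,interpolation=cv2.INTER_CUBIC))
E
```

```text
boil0 [np.float64(0.376113036548082), np.float64(-0.2870183885695261), 0.21, -0.1, 0.042, 0.085]
boiler ['top', 'scene'] [ 0.378  -0.2913  0.2614 -0.1109  0.0403  0.0899] 858.3282638606747
boiler ['top'] [ 0.3778 -0.292   0.2567 -0.1225  0.0424  0.0899] 423.79792021286056
boiler ['scene'] [ 0.3795 -0.2882  0.2647 -0.0417  0.0344  0.0926] 351.0700325147456
trivet ['top', 'scene'] [ 0.5789 -0.3244]
trivet ['top'] [ 0.578  -0.3258]
trivet ['scene'] [ 0.5807 -0.3214]
tray corners [[0.643, 0.077, 0.018], [0.66, -0.102, 0.018], [0.492, -0.113, 0.018], [0.476, 0.059, 0.018]]
handle ends [[0.476, 0.002, 0.066], [0.481, -0.056, 0.066]]
```

View pics/c6.png

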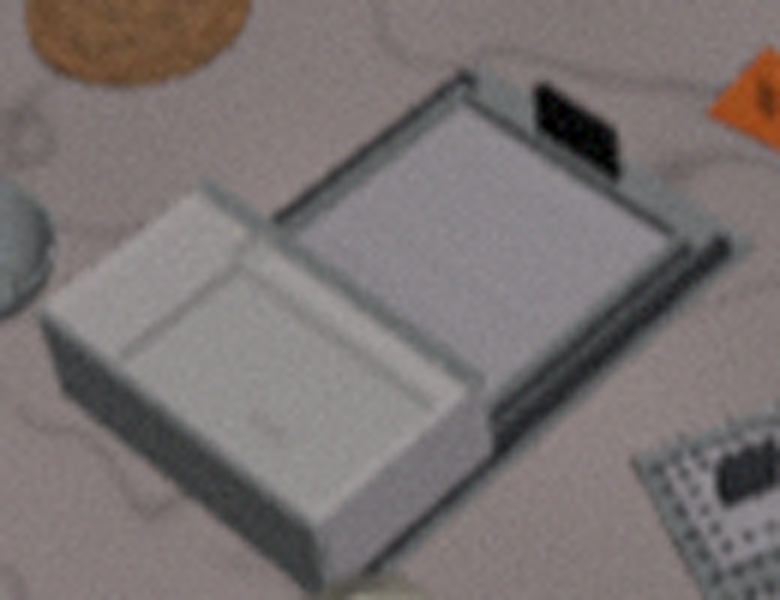

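```bash
cat > a3.py <<'E'
from fit import *
T=cv2.imread('pics/raw_top0.png')[:,:,::-1]; S=cv2.imread('pics/raw_scene0.png')[:,:,::-1]
x0,y0,a0=.568,-.02,.09
def tr(p):
    x,y,a,h=p
    return [(1,box(x,y,a,-.083,.0835,-.0835,.0835,.018,.018)),(2,box(x,y,a,-h,-h+.01,-.03,.03,.022,.066))]
W={'top':winof('top',box(x0,y0,a0,-.093,.0865,-.0865,.0865,.018,.018),1)}
for d in (.09,.1): print('tray',np.round(fit({'top':T},tr,[x0,y0,a0,d],W,3,[.004,.004,.03,.004]),4) if 0 else fit({'top':T},tr,[x0,y0,a0,d],W,3,[.004,.004,.03,.004]))
p,_=fit({'top':T},tr,[x0,y0,a0,.095],W,3,[.004,.004,.03,.004])
hx=p[0]-np.cos(p[2])*(p[3]-.005);hy=p[1]-np.sin(p[2])*(p[3]-.005); print('handle',hx,hy)
# scene handle only
hb=lambda q:[(1,box(q[0],q[1],p[2],-.005,.005,-.03,.03,.022,.066))]
W['scene']=winof('scene',box(hx,hy,.09,-.005,.005,-.03,.03,.022,.066),3)
W['top']=winof('top',box(hx,hy,.09,-.005,.005,-.03,.03,.022,.066),3)
for n,I in(('scene',S),('top',T)): print(n,fit({n:I},hb,[hx,hy],W,2,[.004,.004])[0])
v=T.copy()
for l,P in tr(p):
    cv2.polylines(v,[np.round(cv2.convexHull(proj('top',P).astype(np.float32))*16).astype(np.int32)],True,(255,0,0),1,cv2.LINE_AA,shift=4)
cv2.imwrite('pics/o3.png',cv2.resize(v[110:235,240:345],None,fx=5,fy=5)[:,:,::-1])
E
python3 a3.py
```

```text
tray (array([ 0.56709399, -0.01714749,  0.10984357,  0.09629443]), np.float64(462.8896916586116))
tray (array([ 0.56714426, -0.01719824,  0.11202634,  0.09637442]), np.float64(462.82406476395323))
handle 0.4763700940718998 -0.027469952796996412
scene [ 0.48008117 -0.02234288]
top [ 0.4752803  -0.02752817]
```

View pics/o3.png

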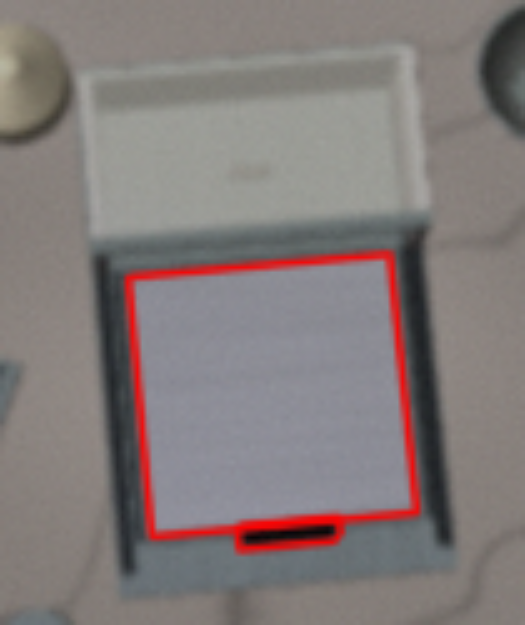

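```bash
cat >> h.py <<'E'
def quat(th):  # tool x direction angle th, pointing down
    x=np.array([np.cos(th),np.sin(th),0]); z=np.array([0,0,-1.]); y=np.cross(z,x)
    return R.from_matrix(np.c_[x,y,z]).as_quat()
def th_now():
    m=R.from_quat(manip.current_tcp_rot()).as_matrix(); return np.arctan2(m[1,0],m[0,0])
def st(tag=''):
    print(tag,'t%.1f'%manip.current_clock(),'p',np.round(manip.current_tool_pos(),4),'th%.3f'%th_now(),'F',np.round(manip.current_force(),1),'M',np.round(manip.current_wrist_torque(),2),'gap%.4f'%manip.current_finger_gap())
E
python3 - <<'E'
from h import *
x,y=.3787,-.2901
for s in (1,-1):
  for a in (-.115,.26,.6,.9,1.21):
    q=manip.solve_ik([x,y,.103],quat(a+s*np.pi/2)); print(s,a,None if q is None else np.round(q,2))
for p in ((.58,-.3225),(.592,.297),(.4954,.327),(.4668,.236),(.558,.203),(.53,-.05),(.6,.03)):
  for th in (0,.8,1.6,2.4): 
    q=manip.solve_ik([*p,.03],quat(th)); print(p,th,None if q is None else np.round(q,2))
E
```

```text
1 -0.115 [ 1.43  0.56 -1.03  2.06  0.64  0.87  1.49]
1 0.26 [ 1.58  0.77 -1.3   2.06  0.88  1.04  1.66]
1 0.6 [ 1.58  0.77 -1.3   2.06  0.88  1.04  2.  ]
1 0.9 [-0.27  0.6   1.11  2.11 -0.72  0.87 -2.54]
1 1.21 [-0.38  0.84  1.36  2.12 -0.98  1.07 -2.01]
-1 -0.115 [ 1.06  0.39 -0.55  2.07  0.3   0.75 -1.36]
-1 0.26 [ 1.11  0.41 -0.61  2.07  0.33  0.76 -1.01]
-1 0.6 [ 1.16  0.42 -0.66  2.07  0.37  0.77 -0.71]
-1 0.9 [ 1.2   0.43 -0.71  2.07  0.4   0.78 -0.43]
-1 1.21 [ 1.24  0.45 -0.76  2.07  0.44  0.79 -0.15]
(0.58, -0.3225) 0 [ 0.9   0.82 -0.63  1.63  0.59  0.9   0.04]
(0.58, -0.3225) 0.8 [ 1.    0.88 -0.8   1.62  0.74  0.96  0.74]
(0.58, -0.3225) 1.6 [ 1.08  0.95 -0.94  1.62  0.87  1.04  1.46]
(0.58, -0.3225) 2.4 [ 1.23  1.21 -1.31  1.62  1.21  1.31  2.1 ]
(0.592, 0.297) 0 [ 0.06  0.9  -0.85  1.63  0.79  0.99 -1.06]
(0.592, 0.297) 0.8 [ 0.06  0.91 -0.86  1.63  0.79  0.99 -0.27]
(0.592, 0.297) 1.6 [ 0.09  0.93 -0.91  1.63  0.84  1.02  0.5 ]
(0.592, 0.297) 2.4 [ 0.25  1.21 -1.31  1.62  1.21  1.31  1.13]
(0.4954, 0.327) 0 [ 0.21  1.14 -1.31  1.8   1.19  1.24 -1.47]
(0.4954, 0.327) 0.8
[... 460 characters left out ...]
03  1.81  0.94  1.   -1.1 ]
(0.558, 0.203) 0.8 [ 0.34  0.92 -1.05  1.81  0.95  1.01 -0.31]
(0.558, 0.203) 1.6 [ 0.18  0.78 -0.78  1.81  0.71  0.86  0.65]
(0.558, 0.203) 2.4 [ 0.45  1.14 -1.31  1.8   1.19  1.24  1.16]
(0.53, -0.05) 0 [ 0.69  0.71 -0.83  1.97  0.74  0.8  -0.57]
(0.53, -0.05) 0.8 [ 0.76  0.77 -0.93  1.96  0.84  0.85  0.16]
(0.53, -0.05) 1.6 [ 0.7   0.72 -0.85  1.96  0.76  0.81  1.01]
(0.53, -0.05) 2.4 [ 0.95  1.07 -1.31  1.96  1.17  1.17  1.54]
(0.6, 0.03) 0 [ 0.46  0.78 -0.77  1.79  0.7   0.86 -0.64]
(0.6, 0.03) 0.8 [ 0.53  0.83 -0.87  1.79  0.79  0.91  0.1 ]
(0.6, 0.03) 1.6 [ 0.58  0.88 -0.96  1.79  0.87  0.96  0.85]
(0.6, 0.03) 2.4 [ 0.74  1.15 -1.31  1.79  1.19  1.25  1.47]
```

Run:
```python
from h import *
x,y,a=.3787,-.2901,-.115
manip.move_pose([x,y,.20],quat(a-np.pi/2)); st('above')
manip.servo_line([x,y,.103],vel=.08); st('down')
save('top','t1.png',(340,150,460,290),4); save('scene','s1.png',(180,100,300,190),5)
effector.close(30); st('closed')
```

```text
above t1.6 p [ 0.3785 -0.2913  0.2001] th-1.687 F [-0.2 -0.3  0.6] M [0.04 0.04 0.  ] gap0.0918
down t3.0 p [ 0.3791 -0.2904  0.1035] th-1.686 F [-0.2 -0.7  0.6] M [0.07 0.   0.03] gap0.0917
closed t4.2 p [ 0.3787 -0.2899  0.103 ] th-1.686 F [0.8 0.  0.8] M [0.15 0.03 0.02] gap0.0139
```

View pics/s1.png

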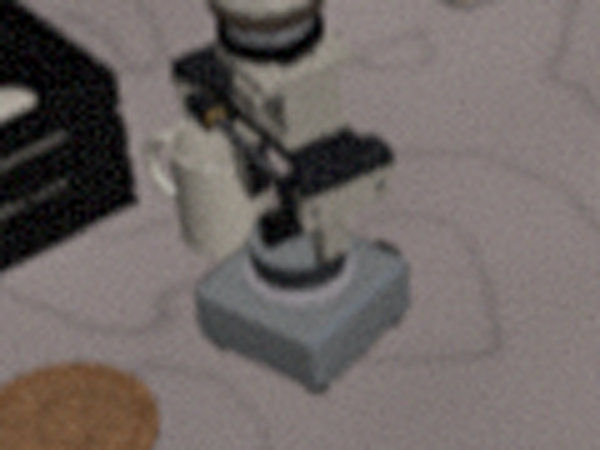

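The grip centred with almost no side force, so the camera average is right. Now turning towards the first stop while watching torque.

Run:
```python
from h import *
p=[.3787,-.2900,.103]
for c in (-.25,-.12,-.05,0.,.04,.08):
    a=.262+c
    manip.move_pose(p,quat(a-np.pi/2)); manip.sleep(.1); st('c%.2f'%c)
    if abs(manip.current_wrist_torque()[2])>.35: break
```

```text
c-0.25 t4.6 p [ 0.3787 -0.29    0.103 ] th-1.562 F [-0.5 -1.2 -0.2] M [0.05 0.02 0.06] gap0.0138
c-0.12 t5.0 p [ 0.3787 -0.2901  0.103 ] th-1.433 F [-0.7  0.1 -0.4] M [-0.    0.07  0.  ] gap0.0135
c-0.05 t5.3 p [ 0.3787 -0.2901  0.103 ] th-1.361 F [-0.3 -0.4 -0.2] M [-0.08  0.04  0.05] gap0.0132
c0.00 t5.7 p [ 0.3787 -0.2895  0.103 ] th-1.311 F [-0.9  2.4  3. ] M [ 0.54  0.11 -0.13] gap0.0139
c0.04 t6.0 p [ 0.3787 -0.2896  0.103 ] th-1.270 F [-1.   3.5  3.4] M [ 0.9   0.11 -0.61] gap0.0136
```

Run:
```python
from h import *
p=[.3787,-.2900,.103]
manip.move_pose(p,quat(.262-.015-np.pi/2)); st('back')
for z in (.099,.0965,.0945):
    manip.servo_line([p[0],p[1],z],vel=.02); manip.sleep(.1); st('press')
    if abs(manip.current_force()[2])>25: break
```

```text
back t6.2 p [ 0.3788 -0.2898  0.103 ] th-1.322 F [0.  3.3 3.4] M [ 0.81  0.04 -0.1 ] gap0.0140
press t6.7 p [ 0.3788 -0.2898  0.099 ] th-1.323 F [-0.2  3.6  3.2] M [ 1.    0.   -0.07] gap0.0137
press t7.1 p [ 0.3788 -0.2899  0.0966] th-1.323 F [-1.2  4.2  4.6] M [0.99 0.01 0.01] gap0.0136
press t7.4 p [ 0.3789 -0.2901  0.0947] th-1.324 F [-1.1  4.9  7.2] M [1.04 0.09 0.03] gap0.0137
```

Run:
```python
from h import *
p=[.3788,-.2900,.0943]
manip.servo_line(p,vel=.02)
for c in (.03,.08,.14,.2):
    manip.move_pose(p,quat(.262+c-np.pi/2)); manip.sleep(.1); st('c%.2f'%c)
    if abs(manip.current_wrist_torque()[2])>.5: break
save('scene','s2.png',(200,110,280,185),8)
```

```text
c0.03 t8.0 p [ 0.3791 -0.2907  0.0947] th-1.279 F [-0.7  3.   5.5] M [0.72 0.16 0.04] gap0.0139
c0.08 t8.4 p [ 0.379  -0.2908  0.0945] th-1.230 F [0.2 0.3 4.2] M [ 0.11  0.01 -0.02] gap0.0133
c0.14 t8.7 p [ 0.3789 -0.2906  0.0943] th-1.171 F [ 1.1 -1.8 -0.4] M [-0.33 -0.16  0.13] gap0.0139
c0.20 t9.1 p [ 0.3787 -0.2903  0.0942] th-1.111 F [ 1.5 -1.3 -1.5] M [-0.59 -0.07  0.13] gap0.0138
```

View pics/s2.png

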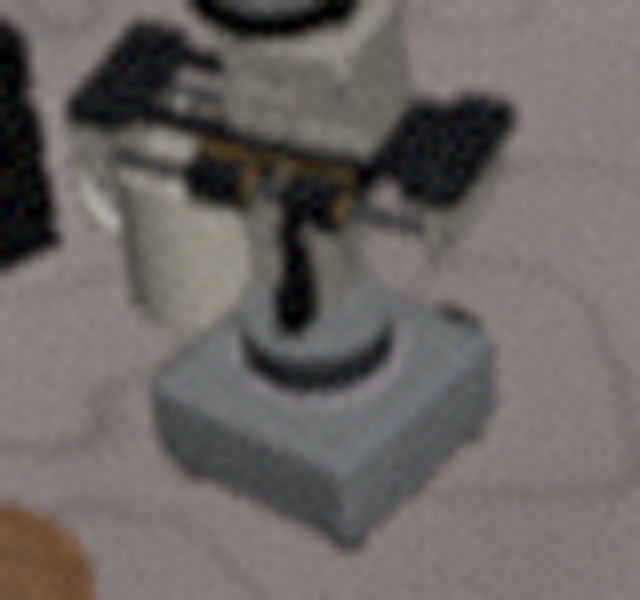

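Run:
```python
from h import *
p=[.3788,-.2901,.0938]
for c in (.3,.4,.5,.6,.7,.8,.9,.95):
    manip.move_pose(p,quat(.262+c-np.pi/2)); manip.sleep(.05); st('c%.2f'%c)
    if abs(manip.current_wrist_torque()[2])>.5: break
save('scene','s3.png',(200,110,280,185),8)
```

```text
c0.30 t9.4 p [ 0.3787 -0.2904  0.094 ] th-1.012 F [-0.1 -1.6  3.4] M [-0.48  0.2   0.15] gap0.0136
c0.40 t9.7 p [ 0.3788 -0.2904  0.094 ] th-0.913 F [-0.5 -1.7  4.1] M [-0.64  0.23  0.07] gap0.0137
c0.50 t10.0 p [ 0.3789 -0.2903  0.094 ] th-0.813 F [-0.2 -2.6  4.1] M [-0.65  0.13  0.02] gap0.0139
c0.60 t10.3 p [ 0.379  -0.2901  0.094 ] th-0.713 F [-0.2 -1.6  6.1] M [-0.47  0.09  0.08] gap0.0138
c0.70 t10.6 p [ 0.379  -0.2898  0.094 ] th-0.613 F [ 0.5 -1.1  5.3] M [-0.32  0.14  0.02] gap0.0135
c0.80 t10.9 p [ 0.3791 -0.2897  0.094 ] th-0.513 F [-0.1 -0.2  6.4] M [-0.26  0.03  0.01] gap0.0137
c0.90 t11.2 p [ 0.3791 -0.2895  0.0939] th-0.413 F [-0.9 -0.8  5.7] M [-0.22  0.07  0.  ] gap0.0139
c0.95 t11.5 p [ 0.379  -0.2895  0.0939] th-0.363 F [-0.2  0.2  5.7] M [-0.18  0.1   0.01] gap0.0139
```

View pics/s3.png

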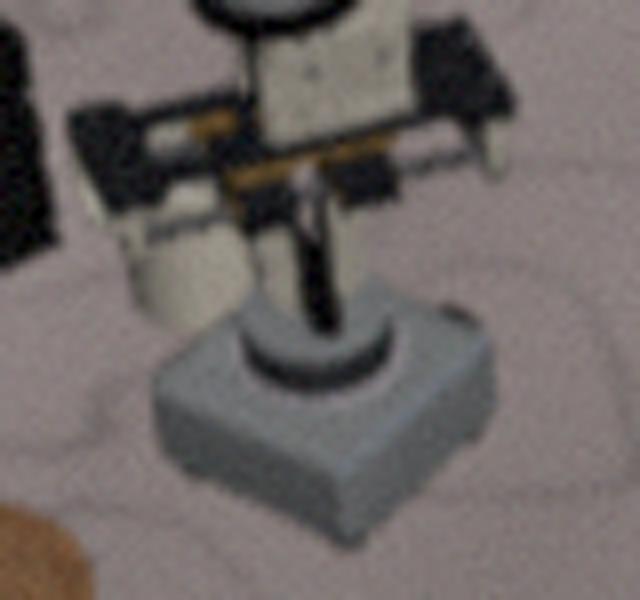

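Run:
```python
from h import *
p=[.379,-.2896]
for z in (.099,.103,.107,.112,.120):
    manip.servo_line([*p,z],vel=.03); st('up')
    if manip.current_force()[2]<-8: print('STUCK'); break
else:
    manip.servo_line([*p,.17],vel=.08); st('lifted')
save('scene','s4.png',(180,90,300,190),5)
```

```text
up t11.9 p [ 0.379  -0.2894  0.0992] th-0.361 F [-0.3 -1.2  3.6] M [-0.39  0.05  0.04] gap0.0139
up t12.2 p [ 0.3789 -0.2894  0.103 ] th-0.359 F [ 0.6 -0.7  2.4] M [-0.24 -0.03 -0.03] gap0.0141
up t12.5 p [ 0.3788 -0.2893  0.1069] th-0.359 F [0.4 0.8 0.4] M [-0.12 -0.05  0.03] gap0.0140
up t12.8 p [ 0.3788 -0.2894  0.112 ] th-0.359 F [ 0.8 -0.8 -2.1] M [-0.01 -0.1  -0.06] gap0.0138
up t13.2 p [ 0.3791 -0.2898  0.1202] th-0.359 F [ 0.  -1.2 -1.1] M [-0.06 -0.13 -0.03] gap0.0142
lifted t14.0 p [ 0.3786 -0.2897  0.1699] th-0.359 F [ 1.1  0.1 -2. ] M [-0.04 -0.09 -0.  ] gap0.0138
```

View pics/s4.png

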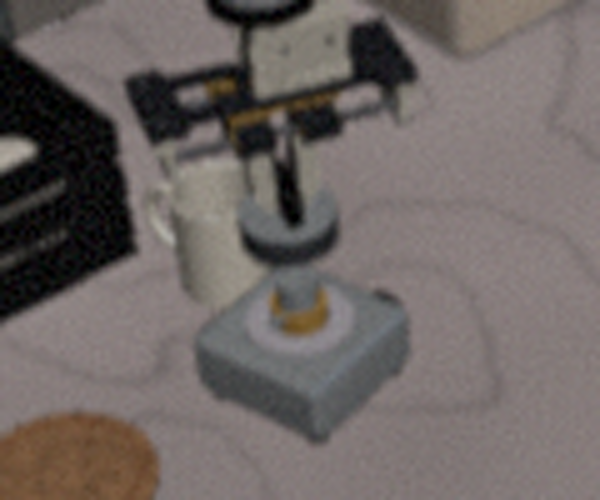

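The cap is off and the brass neck is visible. Moving it to the trivet.

Run:
```python
from h import *
x,y=.5793,-.3236
q=quat(-.36)
manip.servo_line([x,y,.15],vel=.15); st('over')
manip.servo_line([x,y,.055],vel=.08); st()
f0=manip.current_force()[2]
z=.055
while z>.034:
    z-=.002
    manip.servo_line([x,y,z],vel=.03); f=manip.current_force()[2]
    if f-f0>4: break
st('contact?')
save('scene','s5.png',(140,120,260,210),5)
```

```text
over t15.5 p [ 0.5786 -0.3237  0.1499] th-0.359 F [-0.5  0.6 -1.3] M [-0.03 -0.13 -0.  ] gap0.0137
 t16.9 p [ 0.5798 -0.3238  0.0557] th-0.359 F [ 0.2 -0.4 -1.4] M [-0.04 -0.04 -0.01] gap0.0138
contact? t18.9 p [ 0.5795 -0.3233  0.0402] th-0.359 F [-2.7  1.2  6.6] M [ 0.18  0.65 -0.12] gap0.0140
```

View pics/s5.png

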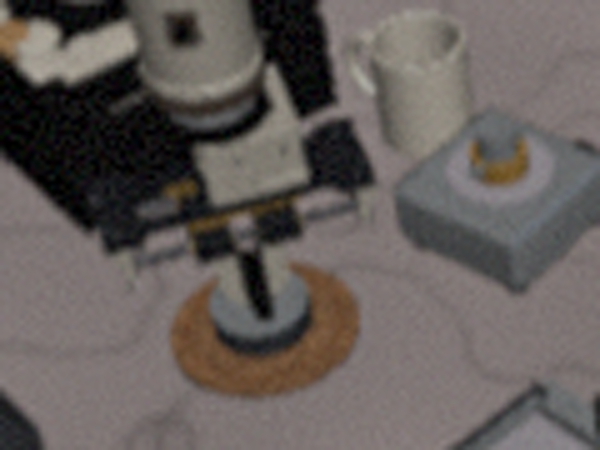

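Run:
```python
from h import *
p=manip.current_tool_pos()
effector.open_jaws(); st('open')
manip.servo_line([p[0],p[1],.15],vel=.12); st('up')
manip.move_pose([.50,-.02,.25],quat(.11+np.pi/2-np.pi)); st('away')
save('scene','s6.png',s=1.4); save('top','t6.png',s=1.4)
```

```text
open t20.2 p [ 0.5793 -0.3236  0.039 ] th-0.359 F [ 0.4 -0.1  0. ] M [-0.07 -0.08  0.03] gap0.0915
up t21.3 p [ 0.5788 -0.3232  0.149 ] th-0.359 F [ 0.7 -0.4  0. ] M [-0.03 -0.06 -0.  ] gap0.0919
away t22.5 p [ 0.5001 -0.0209  0.2496] th-1.461 F [-0.4  0.  -0.1] M [ 0.   -0.02  0.  ] gap0.0920
```

View pics/s6.png

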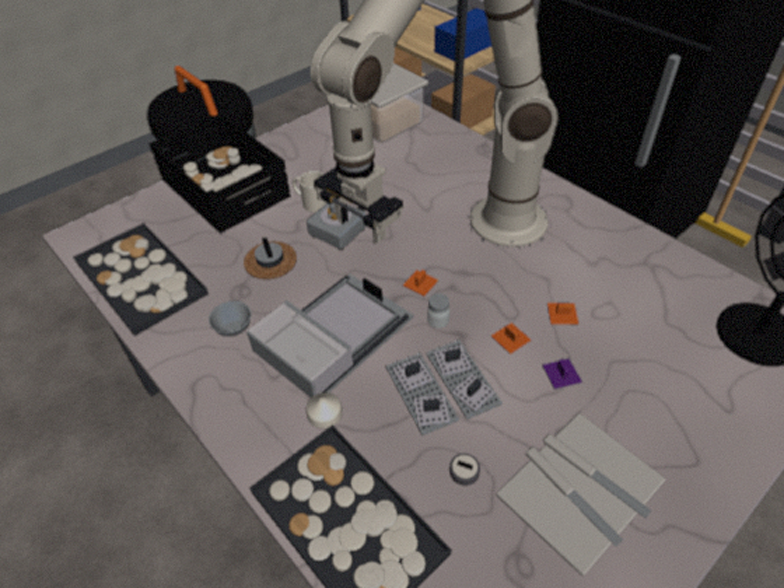

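View pics/t6.png

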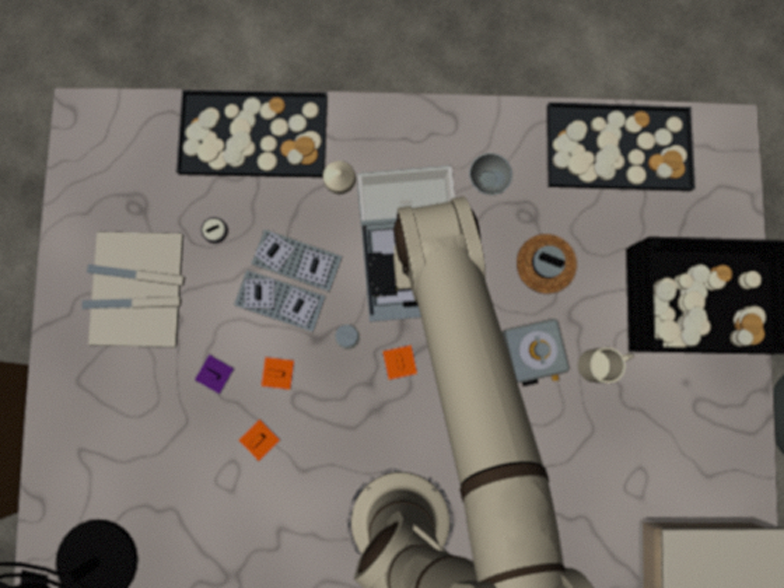

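The cap stands upright in the middle of the trivet. Now the plates. I refit them from fresh pictures before each pick.

```bash
cat > pl.py <<'E'
from fit import *
import json
LG=np.array([[0.5746,0.245,-3.4674],[0.4809,0.2783,-3.4486]])
TR=(.5688,-.0148,.107)
SLOT=[(.039,.039),(.039,-.039),(-.039,.039),(-.039,-.039)]
def world(s):
    c,n=np.cos(TR[2]),np.sin(TR[2]); return TR[0]+c*s[0]-n*s[1],TR[1]+n*s[0]+c*s[1]
def refit(tag,P):
    """P dict idx->(x,y,a) remaining plates"""
    ims={n:viewer.get_image(n) for n in('top','scene')}
    for n in ims: cv2.imwrite(f'pics/raw_{tag}_{n}.png',ims[n][:,:,::-1])
    L0=[(1,box(*l,-.043,.043,-.095,.095,0,.008)) for l in LG]
    out=dict(P)
    for k in P:
        W={n:winof(n,box(*P[k],-.033,.033,-.033,.033,.008,.043),5) for n in ims}
        def m(q,k=k):
            A=dict(out);A[k]=q; L=list(L0)
            for v in sorted(A.values(),key=lambda q:q[0]+q[1]): L+=plate(v,.008,2)
            return L
        c0=sum(cost(n,ims[n],m(P[k]),W[n],4) for n in ims)
        out[k],f=fit(ims,m,P[k],W,4,[.004,.004,.06])
        print(k,'moved',np.round(out[k]-np.array(P[k]),4),'cost %.0f->%.0f'%(c0,f))
    return out
E
cat > P.json <<'E'
{"0":[0.5919,0.2965,-0.6182],"1":[0.5582,0.2030,-0.2676],"2":[0.4954,0.3263,0.075],"3":[0.4668,0.2355,-0.4574]}
E
cat > pick.py <<'E'
import sys
from pl import *
k=sys.argv[1]
P=json.load(open('P.json')); P=refit('b'+k,P)
json.dump({i:list(map(float,v)) for i,v in P.items()},open('P.json','w'))
old=json.load(open('P.json'))
x,y,a=P[k]; a=wrap(a); print('target',np.round(P[k],4))
q=quat(a+np.pi/2)
manip.move_pose([x,y,.13],q); 
manip.servo_line([x,y,.024],vel=.1); st('down')
effector.close(30); st('closed')
z0=manip.current_tool_pos()[2]
manip.servo_line([x,y,.045],vel=.04); st('lift1')
manip.servo_line([x,y,.13],vel=.1); st('lift')
save('scene','p%s.png'%k,(230,180,390,330),4)
E
python3 - <<'E'
from pl import *
print('jar',unproj('top',[(246.7,239)],.07),'onion',unproj('top',[(242,126)],.05))
print([np.round(world(s),4) for s in SLOT])
E
python3 pick.py 0
```

```text
jar [[0.40162221 0.12386384 0.07      ]] onion [[0.75666793 0.15001109 0.05      ]]
[array([0.6034, 0.0281]), array([ 0.6117, -0.0494]), array([0.5259, 0.0198]), array([ 0.5342, -0.0577])]
0 moved [-0.      0.0003  0.0026] cost 686->677
1 moved [ 0.0001 -0.0005 -0.0008] cost 621->615
2 moved [ 0.0001 -0.0005 -0.0051] cost 701->685
3 moved [-0.     -0.0001 -0.0049] cost 650->648
target [ 0.5919  0.2968 -0.6156]
down t25.3 p [0.5923 0.2973 0.0248] th0.955 F [0.3 0.6 0.3] M [ 0.02 -0.15  0.06] gap0.0921
closed t26.5 p [0.5919 0.2968 0.024 ] th0.955 F [ 1.  -0.2  0.5] M [ 0.06 -0.14  0.  ] gap0.0123
lift1 t27.2 p [0.5919 0.2967 0.0451] th0.955 F [ 0.1  0.4 -0.6] M [-0.   -0.19  0.01] gap0.0117
lift t28.2 p [0.5916 0.2963 0.1292] th0.955 F [ 0.3  0.  -1.6] M [-0.01 -0.18 -0.  ] gap0.0117
```

View pics/p0.png

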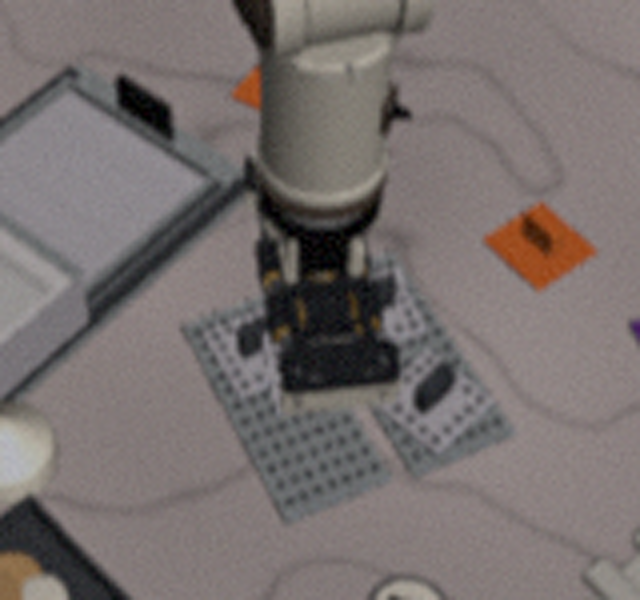

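```bash
cat > place.py <<'E'
import sys
from pl import *
k=sys.argv[1]; s=int(sys.argv[2])
x,y=world(SLOT[s]); q=quat(TR[2]+np.pi/2)
if manip.current_finger_gap()<.009: print('LOST'); sys.exit()
manip.move_pose([x,y,.13],q); st('over')
manip.servo_line([x,y,.045],vel=.1); f0=manip.current_force()[2]; st()
z=.045
while z>.030:
    z-=.0025 if z>.038 else .0015
    manip.servo_line([x,y,z],vel=.03)
    if manip.current_force()[2]-f0>3: break
st('contact'); effector.open_jaws(); st('open')
manip.servo_line([x,y,.13],vel=.12)
manip.move_pose([.50,-.02,.25],quat(.11+np.pi/2)); st('away')
P=json.load(open('P.json')); P.pop(k); json.dump(P,open('P.json','w'))
save('scene','q%s.png'%k,(180,170,390,330),3.5)
E
python3 place.py 0 0
```

```text
over t29.3 p [0.6033 0.0294 0.13  ] th1.678 F [ 0.8  1.5 -0.7] M [ 0.18 -0.18  0.  ] gap0.0117
 t30.3 p [0.6039 0.0284 0.0456] th1.678 F [ 0.2 -0.1 -0.6] M [ 0.11 -0.17  0.03] gap0.0119
contact t31.8 p [0.6043 0.0283 0.0339] th1.678 F [0.3 0.2 5. ] M [-0.03 -0.12  0.02] gap0.0115
open t33.1 p [0.6034 0.0281 0.033 ] th1.678 F [0.1 0.9 0.3] M [ 0.12 -0.12  0.02] gap0.0915
away t34.8 p [ 0.5003 -0.0207  0.2493] th1.680 F [-0.3  0.1 -0.2] M [ 0.12 -0.15 -0.01] gap0.0920
```

View pics/q0.png

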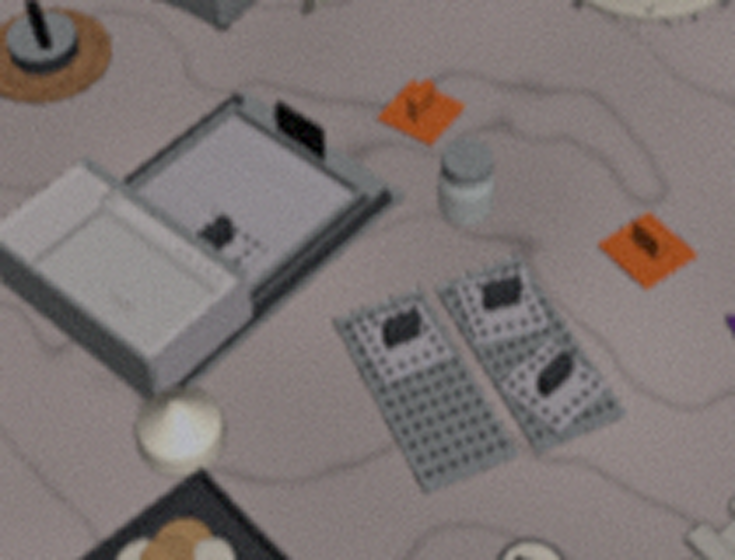

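```bash
python3 pick.py 1 && python3 place.py 1 1
```

```text
1 moved [-0.     0.    -0.001] cost 606->605
2 moved [ 0.0001  0.     -0.0248] cost 691->683
3 moved [ 0.      0.     -0.0003] cost 643->643
target [ 0.5583  0.2025 -0.2694]
down t37.1 p [0.5588 0.2029 0.0247] th1.301 F [-0.4  0.5  0.2] M [ 0.09 -0.17  0.03] gap0.0920
closed t38.4 p [0.5583 0.2026 0.024 ] th1.301 F [ 1.1 -0.1 -0.4] M [ 0.22 -0.16 -0.01] gap0.0121
lift1 t39.0 p [0.5584 0.2024 0.0451] th1.301 F [ 0.4  0.4 -0.9] M [ 0.04 -0.18  0.02] gap0.0119
lift t40.0 p [0.5579 0.2021 0.1294] th1.301 F [-0.7  0.4 -1.1] M [ 0.16 -0.15 -0.03] gap0.0119
over t41.1 p [ 0.6114 -0.0475  0.1299] th1.679 F [-0.2  0.8 -1.8] M [ 0.12 -0.15 -0.01] gap0.0121
 t42.1 p [ 0.6123 -0.0492  0.0456] th1.678 F [ 0.3  1.1 -1. ] M [ 0.11 -0.17  0.01] gap0.0122
contact t43.6 p [ 0.6128 -0.0493  0.034 ] th1.678 F [0.4 0.8 4.9] M [ 0.03 -0.15 -0.03] gap0.0118
open t44.9 p [ 0.6117 -0.0497  0.033 ] th1.678 F [-0.9 -1.  -0.4] M [-0.01 -0.17  0.03] gap0.0922
away t46.6 p [ 0.5005 -0.0213  0.2493] th1.679 F [ 0.9 -0.2  0.1] M [ 0.06 -0.12  0.02] gap0.0915
```

View pics/q1.png

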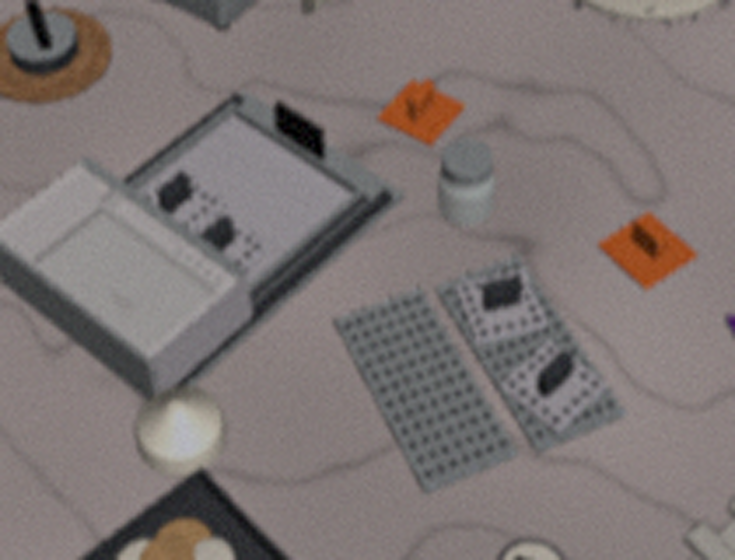

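```bash
python3 pick.py 2 && python3 place.py 2 2
```

```text
2 moved [0. 0. 0.] cost 679->679
3 moved [0. 0. 0.] cost 645->645
target [0.4955 0.3258 0.0451]
down t49.3 p [0.496  0.3262 0.0247] th1.616 F [ 0.3 -0.2 -0.1] M [ 0.08 -0.16  0.03] gap0.0916
closed t50.5 p [0.4955 0.3259 0.024 ] th1.616 F [-0.5  0.6 -0.5] M [ 0.17 -0.13  0.02] gap0.0116
lift1 t51.2 p [0.4956 0.3256 0.0451] th1.616 F [-0.1  0.4 -0.7] M [ 0.07 -0.11 -0.06] gap0.0119
lift t52.2 p [0.4952 0.3253 0.1294] th1.616 F [-0.4  0.  -1.2] M [ 0.09 -0.1   0.04] gap0.0117
over t53.4 p [0.526  0.0215 0.1303] th1.679 F [ 0.6 -0.4 -0.8] M [ 0.18 -0.13 -0.01] gap0.0118
 t54.4 p [0.5264 0.0201 0.0455] th1.678 F [-0.1  0.1 -0.8] M [ 0.16 -0.13  0.  ] gap0.0123
contact t55.9 p [0.5271 0.02   0.0339] th1.678 F [-0.  -1.2  4.3] M [ 0.01 -0.19 -0.04] gap0.0117
open t57.2 p [0.5259 0.0198 0.033 ] th1.678 F [ 0.2  0.3 -0.1] M [ 0.13 -0.15 -0.04] gap0.0917
away t58.8 p [ 0.4997 -0.0207  0.2496] th1.680 F [ 0.1  0.6 -1.3] M [ 0.04 -0.12 -0.01] gap0.0917
```

View pics/q2.png

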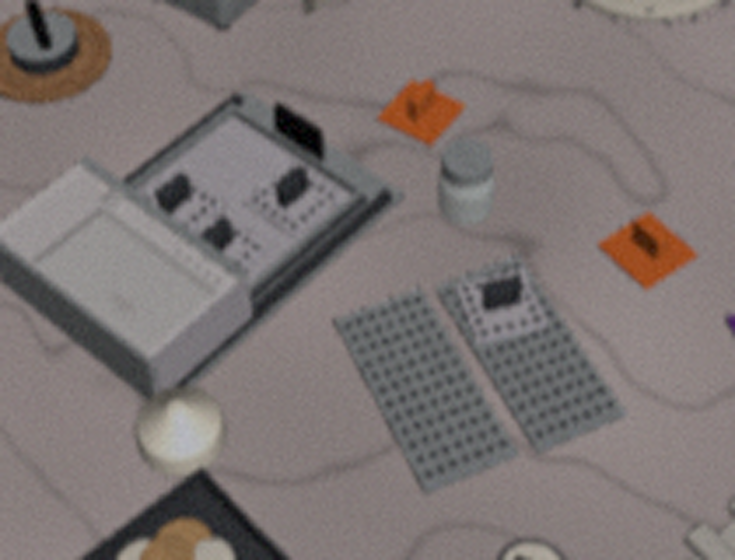

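```bash
python3 pick.py 3 && python3 place.py 3 3
python3 - <<'E'
from h import *
manip.move_pose([.40,-.10,.3],quat(1.68)); st()
save('top','t7.png',(220,90,360,250),4)
E
```

```text
3 moved [0. 0. 0.] cost 614->614
target [ 0.4668  0.2354 -0.4625]
down t61.2 p [0.4672 0.2358 0.0246] th1.108 F [ 0.4 -0.5 -0.3] M [-0.01 -0.15 -0.04] gap0.0918
closed t62.4 p [0.4669 0.2355 0.024 ] th1.108 F [ 0.9  0.6 -0.6] M [ 0.17 -0.2  -0.03] gap0.0118
lift1 t63.1 p [0.4668 0.2353 0.0451] th1.108 F [-0.6  0.2 -1.2] M [ 0.08 -0.15  0.03] gap0.0115
lift t64.1 p [0.4664 0.2349 0.1295] th1.108 F [-0.4 -0.7 -1.1] M [ 0.03 -0.18 -0.06] gap0.0118
over t65.3 p [ 0.5341 -0.0562  0.13  ] th1.679 F [-0.2  0.4 -0.8] M [ 0.11 -0.11 -0.  ] gap0.0118
 t66.3 p [ 0.5347 -0.0576  0.0455] th1.678 F [ 0.3 -0.2 -0.8] M [ 0.09 -0.16 -0.07] gap0.0119
contact t67.8 p [ 0.5356 -0.0576  0.034 ] th1.678 F [ 0.5 -0.4  5. ] M [ 0.06 -0.22  0.02] gap0.0118
open t69.1 p [ 0.5342 -0.0577  0.033 ] th1.678 F [ 0.1 -0.2 -0.1] M [ 0.11 -0.13  0.04] gap0.0922
away t70.7 p [ 0.4998 -0.0205  0.2497] th1.681 F [-0.7 -0.5 -0.5] M [ 0.05 -0.19  0.02] gap0.0921
 t71.6 p [ 0.4    -0.1004  0.3   ] th1.679 F [-0.2  0.4  0.7] M [ 0.05 -0.14 -0.06] gap0.0914
```

View pics/q3.png

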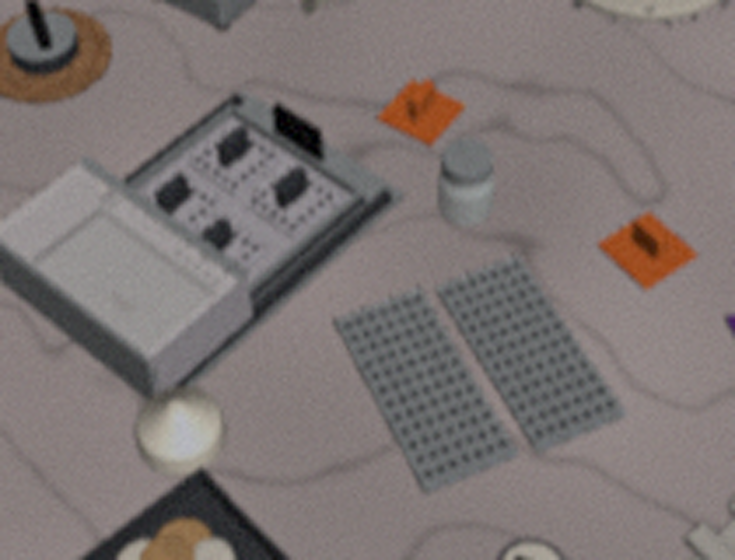

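View pics/t7.png

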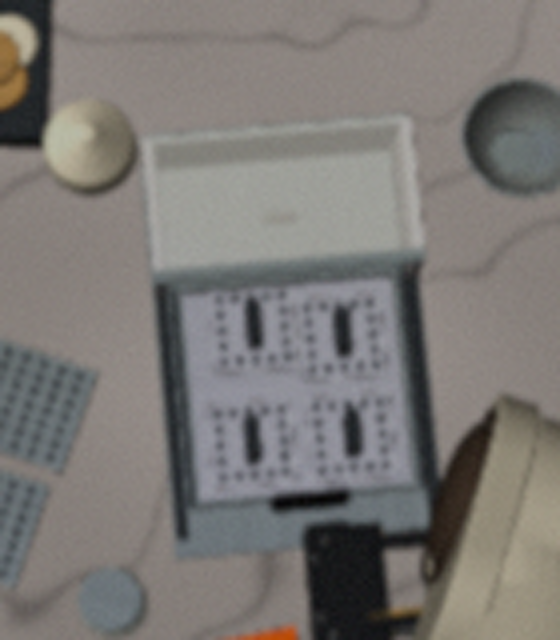

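```bash
cat > chk.py <<'E'
from pl import *
import sys
d=float(sys.argv[1]) if len(sys.argv)>1 else 0
T=viewer.get_image('top'); S=viewer.get_image('scene')
ims={'top':T}
P=np.array([[*world((s[0]+d,s[1])),TR[2]] for s in SLOT])
W={'top':winof('top',box(TR[0],TR[1],TR[2],-.083,.083,-.083,.083,.018,.018),0)}
def m(A): 
    L=[(1,box(*TR,-.0835,.0835,-.0835,.0835,.018,.018))]
    for v in A: L+=plate(v,.018,2)
    return L
for it in range(2):
  for k in range(4):
    def f(q,k=k):
        A=P.copy();A[k]=q;return m(A)
    P[k],c=fit(ims,f,P[k],W,4,[.004,.004,.06])
c,s=np.cos(TR[2]),np.sin(TR[2]); M=np.array([[c,s],[-s,c]])
for q in P: print(np.round(M@(q[:2]-TR[:2]),4),'yaw rel %.3f'%(q[2]-TR[2]))
v=T.copy()
for q in P:
  for l,B in plate(q,.018): cv2.polylines(v,[np.round(cv2.convexHull(proj('top',B).astype(np.float32))*16).astype(np.int32)],True,(255,0,0),1,cv2.LINE_AA,shift=4)
cv2.imwrite('pics/chk.png',cv2.resize(v[150:225,255:335],None,fx=7,fy=7)[:,:,::-1])
E
python3 chk.py
```

```text
[0.0546 0.0277] yaw rel -0.049
[ 0.0423 -0.0409] yaw rel -0.025
[-0.0362  0.0368] yaw rel -0.016
[-0.0372 -0.0412] yaw rel -0.032
```

View pics/chk.png

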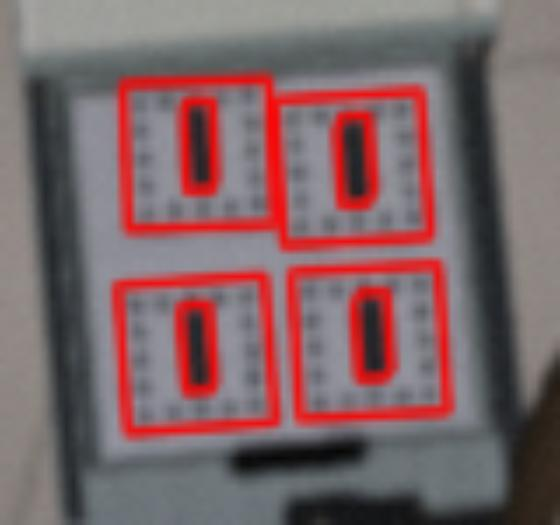

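Run:
```python
from h import *
save('scene','s8.png',(195,195,290,265),8)
```

```text
(no output)
```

View pics/s8.png

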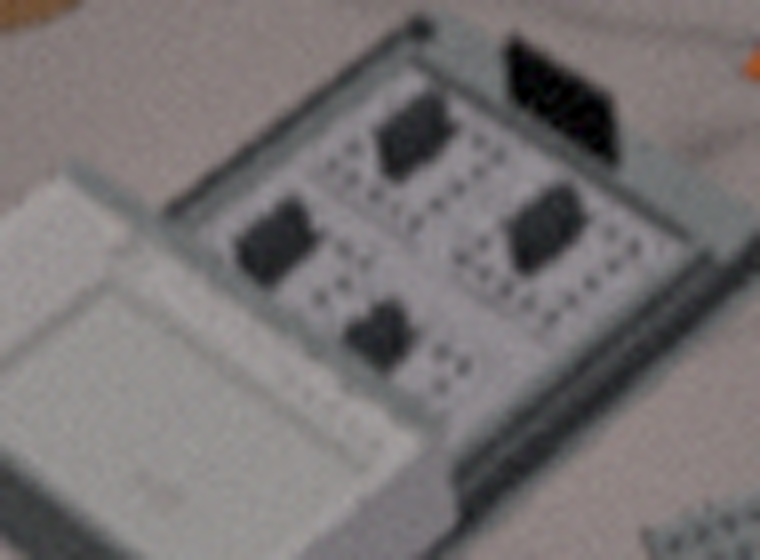

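Plate 0, far left in the tray, has ended up about 2 cm off its slot, close to plate 1 and at the far rim. It may be touching that rim, so I'll regrasp and re-lay it. I'll offset the grasp in y so the open finger clears plate 1's bar.

Run:
```python
from pl import *
x,y=world((.0515,.041)); q=quat(TR[2]+np.pi/2)
manip.move_pose([x,y,.13],q)
manip.servo_line([x,y,.060],vel=.1); st('60')
manip.servo_line([x,y,.037],vel=.04); st('down')
save('scene','s9.png',(195,170,290,265),6)
save('top','t9.png',(240,130,350,240),5)
```

```text
60 t73.9 p [0.6159 0.032  0.0603] th1.678 F [-1.  -0.3 -0.1] M [ 0.1  -0.12  0.04] gap0.0919
down t74.6 p [0.6157 0.0317 0.037 ] th1.678 F [0.5 0.  0.9] M [ 0.12 -0.11 -0.01] gap0.0920
```

View pics/s9.png

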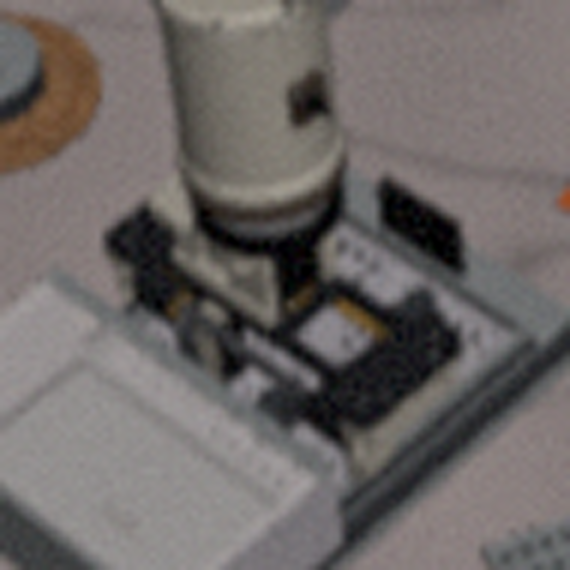

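```bash
python3 - <<'E'
from pl import *
x,y=world((.0515,.041))
effector.close(25); st('closed')
manip.servo_line([x,y,.060],vel=.04); st('up'); 
if .010<manip.current_finger_gap()<.016:
    x,y=world((.035,.041))
    manip.servo_line([x,y,.062],vel=.06)
    f0=manip.current_force()[2]; z=.046
    manip.servo_line([x,y,z],vel=.06)
    while z>.030:
        z-=.0015
        manip.servo_line([x,y,z],vel=.03)
        if manip.current_force()[2]-f0>3: break
    st('contact'); effector.open_jaws(); st('open')
    manip.servo_line([x,y,.13],vel=.12)
    manip.move_pose([.40,-.10,.3],quat(1.68))
E
python3 chk.py
```

```text
closed t75.9 p [0.6156 0.0314 0.037 ] th1.678 F [ 1.1 -1.   0.5] M [-0.03 -0.17  0.04] gap0.0121
up t76.6 p [0.6156 0.0313 0.06  ] th1.678 F [-0.3 -0.3 -1.1] M [ 0.15 -0.14  0.  ] gap0.0120
contact t79.2 p [0.6008 0.0299 0.037 ] th1.678 F [ 0.4 -0.4  6.5] M [-0.06 -0.1   0.03] gap0.0118
open t80.5 p [0.5992 0.0297 0.0355] th1.678 F [ 0.1 -0.2 -0.6] M [ 0.13 -0.18  0.04] gap0.0920
[0.0396 0.0388] yaw rel -0.009
[ 0.0447 -0.041 ] yaw rel -0.045
[-0.0345  0.0369] yaw rel -0.026
[-0.0364 -0.0412] yaw rel -0.020
```

View pics/chk.png

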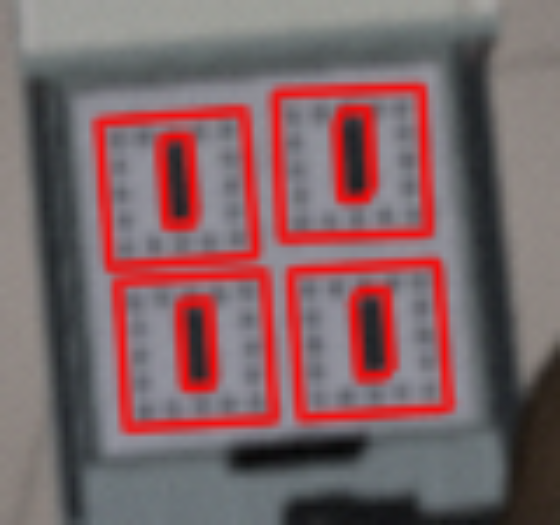

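Run:
```python
from pl import *
print('decoy',np.round(unproj('top',[(400/1.4,363/1.4)],.02),3))
effector.close(20)
q=quat(TR[2]+np.pi/2)
x,y=world((-.132,0)); print(x,y)
manip.move_pose([x,y,.12],q); manip.servo_line([x,y,.036],vel=.08); st('ready')
save('scene','s10.png',(195,150,320,265),5)
```

```text
decoy [[0.344 0.005 0.02 ]]
0.43755491333727214 -0.02889706447786409
ready t86.2 p [ 0.438  -0.0289  0.0364] th1.678 F [-0.3 -0.2 -0.6] M [ 0.15 -0.22  0.02] gap0.0006
```

View pics/s10.png

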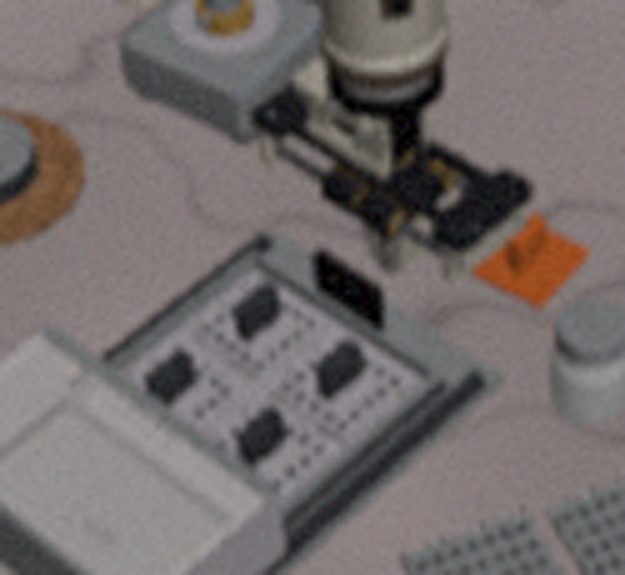

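Run:
```python
from pl import *
n=np.array([np.cos(TR[2]),np.sin(TR[2])])
def go(u,v=.04):
    x,y=world((u,0)); manip.servo_line([x,y,.036],vel=v)
    f=manip.current_force()[:2]@n; print('u%.3f f%.1f'%(u,f)); return f
for u in (-.11,-.08,-.04,-.02): 
    if go(u)<-25: break
for u in np.arange(-.014,.006,.002):
    if go(u,.03)<-14: break
st('pushed')
save('scene','s11.png',(165,150,320,285),5)
```

```text
u-0.110 f0.2
u-0.080 f-0.3
u-0.040 f0.8
u-0.020 f0.6
u-0.014 f-6.0
u-0.012 f-11.1
u-0.010 f-15.4
pushed t90.5 p [ 0.5526 -0.0167  0.035 ] th1.678 F [-15.3  -1.9  11.7] M [-0.    2.74  0.12] gap0.0006
```

View pics/s11.png

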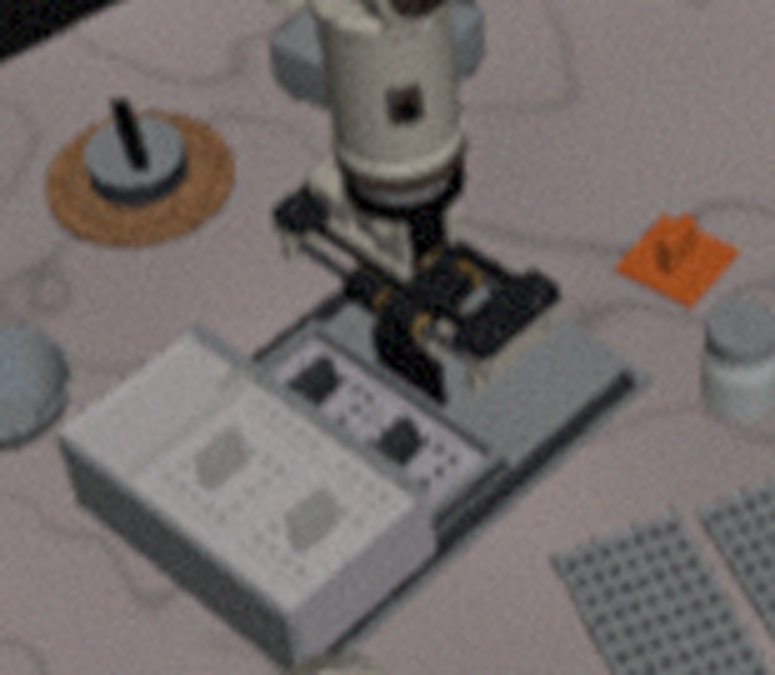

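Run:
```python
from pl import *
n=np.array([np.cos(TR[2]),np.sin(TR[2])])
def go(u,z,v=.04):
    x,y=world((u,0)); manip.servo_line([x,y,z],vel=v)
    F=manip.current_force(); p=manip.current_tool_pos(); f=F[:2]@n; print('u%.3f f%.1f fz%.1f act %.4f z%.4f'%(u,f,F[2],(p[:2]-np.array(TR[:2]))@n,p[2])); return f
go(-.03,.042)
z=.042
for u in np.arange(-.016,.007,.002):
    z+=.0003
    if go(u,z,.03)<-22: break
```

```text
u-0.030 f0.6 fz-0.2 act -0.0295 z0.0423
u-0.016 f-1.1 fz-0.0 act -0.0162 z0.0421
u-0.014 f-4.6 fz1.7 act -0.0161 z0.0421
u-0.012 f-10.2 fz6.7 act -0.0162 z0.0421
u-0.010 f-15.2 fz10.3 act -0.0162 z0.0421
u-0.008 f-19.1 fz13.8 act -0.0162 z0.0421
u-0.006 f-22.3 fz18.2 act -0.0163 z0.0421
```

Run:
```python
from pl import *
n=np.array([np.cos(TR[2]),np.sin(TR[2])])
def go(u,z,v=.04):
    x,y=world((u,0)); manip.servo_line([x,y,z],vel=v)
    F=manip.current_force(); p=manip.current_tool_pos(); f=F[:2]@n; print('u%.3f zc%.4f f%.1f fz%.1f act %.4f z%.4f'%(u,z,f,F[2],(p[:2]-np.array(TR[:2]))@n,p[2])); return f,F[2]
u,z=-.03,.040
go(u,z); u=-.016
for i in range(22):
    f,fz=go(u,z,.03)
    if f<-22: break
    if fz>2: z+=.002
    elif fz<-3: z-=.001; u+=.001
    else: u+=.002
    if u>.006 or z>.06: break
st(); save('scene','s12.png',(165,150,320,285),5); save('top','t12.png',(220,90,360,250),4)
```

```text
u-0.030 zc0.0400 f1.3 fz0.3 act -0.0294 z0.0402
u-0.016 zc0.0400 f-1.4 fz-0.7 act -0.0162 z0.0398
u-0.014 zc0.0400 f-5.3 fz3.4 act -0.0162 z0.0396
u-0.014 zc0.0420 f-6.3 fz1.6 act -0.0162 z0.0414
u-0.012 zc0.0420 f-11.5 fz6.5 act -0.0161 z0.0413
u-0.012 zc0.0440 f-8.9 fz2.1 act -0.0162 z0.0427
u-0.012 zc0.0460 f-7.8 fz-0.6 act -0.0162 z0.0445
u-0.010 zc0.0460 f-14.8 fz5.6 act -0.0162 z0.0445
u-0.010 zc0.0480 f-11.8 fz-1.3 act -0.0162 z0.0459
u-0.008 zc0.0480 f-17.1 fz6.1 act -0.0162 z0.0458
u-0.008 zc0.0500 f-15.0 fz-1.2 act -0.0162 z0.0471
u-0.006 zc0.0500 f-19.4 fz6.2 act -0.0162 z0.0471
u-0.006 zc0.0520 f-16.6 fz-0.9 act -0.0162 z0.0482
u-0.004 zc0.0520 f-22.4 fz4.3 act -0.0162 z0.0482
 t97.4 p [ 0.5527 -0.0166  0.0482] th1.677 F [-22.2  -2.7   4.3] M [-0.33  4.6   0.06] gap0.0005
```

View pics/s12.png

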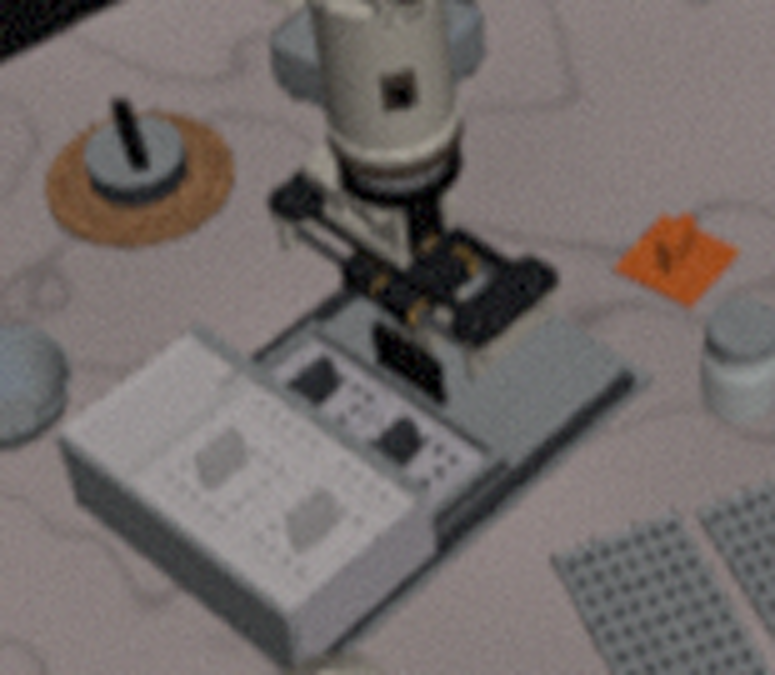

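View pics/t12.png

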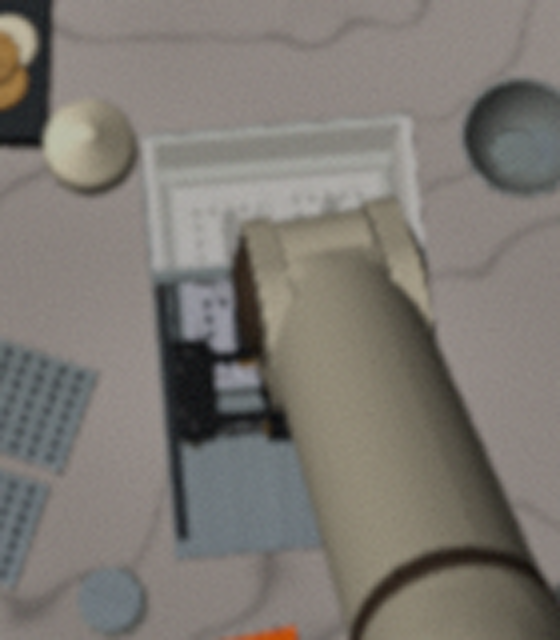

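It's blocked hard at this spot. The tray is either already home or jammed, so I'll back off and measure the handle.

Run:
```python
from pl import *
x,y=world((-.05,0)); manip.servo_line([x,y,.05],vel=.06)
manip.servo_line([x,y,.14],vel=.15); manip.move_pose([.35,-.2,.3],quat(1.68)); st()
T=viewer.get_image('top');S=viewer.get_image('scene')
cv2.imwrite('pics/t13.png',cv2.resize(T[90:250,220:360],None,fx=4,fy=4,interpolation=cv2.INTER_CUBIC)[:,:,::-1])
for d0 in (.09,.1,.108):
  q0=world((-.0917+d0,0))
  hb=lambda q:[(1,box(q[0],q[1],TR[2],-.005,.005,-.03,.03,.022,.066))]
  for n,I in(('scene',S),('top',T)):
    W={n:winof(n,box(*q0,TR[2],-.005,.005,-.03,.03,.022,.066),3)}
    q,f=fit({n:I},hb,list(q0),W,2,[.004,.004])
    c,s=np.cos(TR[2]),np.sin(TR[2]); dx=q-np.array(TR[:2]); print(n,np.round([c*dx[0]+s*dx[1],-s*dx[0]+c*dx[1]],4),f)
```

```text
t100.3 p [ 0.3504 -0.1992  0.2992] th1.681 F [ 1.2 -0.2 -0.3] M [ 0.07 -0.15  0.02] gap0.0009
scene [0.0021 0.0011] 764.6201667166088
top [-0.0019 -0.0019] 665.5400404025733
scene [0.0025 0.0014] 1074.5831101542096
top [0.0195 0.0072] 3580.7896424968917
scene [0.002  0.0044] 1420.1541098966038
top [0.0279 0.0007] 4278.175475675623
```

View pics/t13.png

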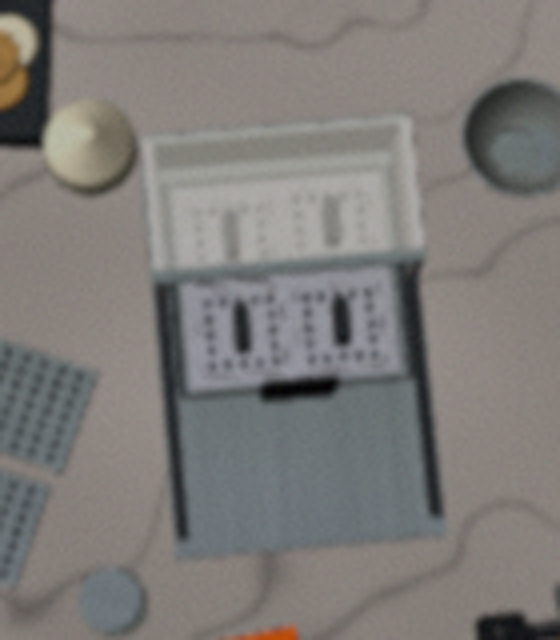

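The tray is in by about 0.092 m, just short of the catch (0.095), and rigidly blocked. I'll look closely for what blocks it.

Run:
```python
from h import *
acc={}
for n in('top','scene'):
    acc[n]=np.mean([viewer.get_image(n).astype(float) for _ in range(6)],0).astype(np.uint8)
    cv2.imwrite('pics/raw_av_'+n+'.png',acc[n][:,:,::-1])
def c(im,fn,x0,y0,x1,y1,k):
    v=im[y0:y1,x0:x1].astype(float); v=np.clip((v-40)*1.5,0,255).astype(np.uint8)
    cv2.imwrite('pics/'+fn,cv2.resize(v,None,fx=k,fy=k,interpolation=cv2.INTER_CUBIC)[:,:,::-1])
c(acc['scene'],'z1.png',170,205,290,290,6); c(acc['top'],'z2.png',250,115,335,195,8)
```

```text
(no output)
```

View pics/z1.png

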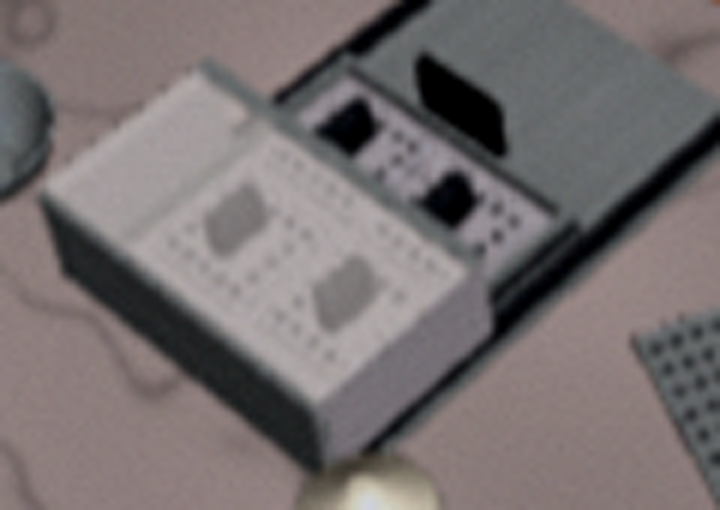

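View pics/z2.png

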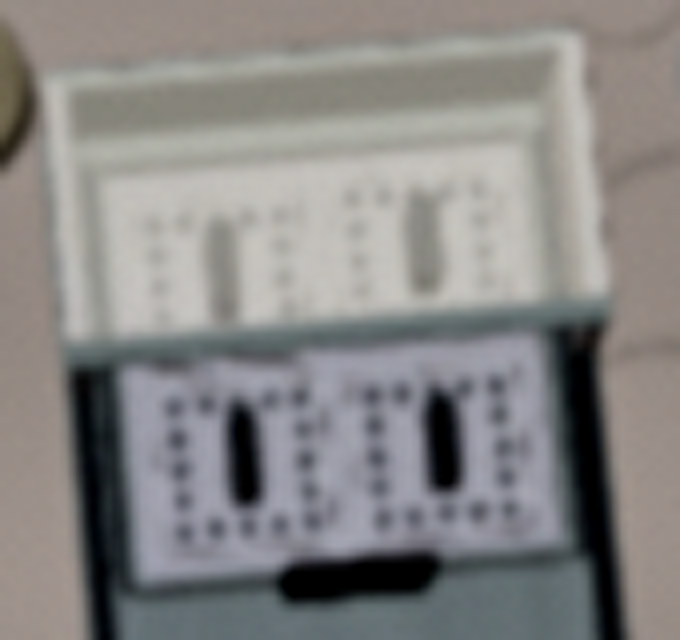

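Run:
```python
from pl import *
c,s=np.cos(TR[2]),np.sin(TR[2])
def tf(P): d=P[:,:2]-np.array(TR[:2]); return np.round(np.c_[c*d[:,0]+s*d[:,1],-s*d[:,0]+c*d[:,1]],4)
z2=lambda x,y:((x+.5)/8-.5+250,(y+.5)/8-.5+115)
print('hood front edge z.082',tf(unproj('top',[z2(70,352),z2(340,325),z2(605,302)],.082)))
print('hood back top',tf(unproj('top',[z2(45,75),z2(300,55),z2(580,35)],.082)))
print('tray floor far edge',tf(unproj('top',[z2(110,175),z2(525,150)],.018)))
print('tray rim far top',tf(unproj('top',[z2(80,160),z2(80,137),z2(540,105),z2(540,130)],.030)))
print('floor near edge',tf(unproj('top',[z2(135,583),z2(575,552)],.018)))
z1=lambda x,y:((x+.5)/6-.5+170,(y+.5)/6-.5+205)
print('scene hood front',tf(unproj('scene',[z1(205,65),z1(490,270)],.082)), 'back',tf(unproj('scene',[z1(45,190),z1(320,400)],.082)))
```

```text
hood front edge z.082 [[ 0.088   0.1009]
 [ 0.0898 -0.0021]
 [ 0.0903 -0.1035]]
hood back top [[ 0.1971  0.1016]
 [ 0.1968  0.0035]
 [ 0.196  -0.1046]]
tray floor far edge [[ 0.1745  0.0799]
 [ 0.171  -0.0868]]
tray rim far top [[ 0.1781  0.0913]
 [ 0.1875  0.0905]
 [ 0.1854 -0.0931]
 [ 0.1752 -0.0921]]
floor near edge [[ 0.0086  0.0837]
 [ 0.0063 -0.0906]]
scene hood front [[ 0.0909 -0.0984]
 [ 0.0895  0.1146]] back [[ 0.2022 -0.0954]
 [ 0.1986  0.1078]]
```

Nothing visible is in the way, and the rigid stop plus the force dropping to zero at u=-0.020 looks like the end stop after a snap. To check, I'll grip the tab lightly and tug with less force than the catch holds.

Run:
```python
from pl import *
n=np.array([np.cos(TR[2]),np.sin(TR[2])])
effector.open_jaws()
x,y=world((-.001,0)); q=quat(TR[2])
manip.move_pose([x,y,.13],q); manip.servo_line([x,y,.048],vel=.06); st('down')
effector.close(10); st('grip')
p=manip.current_tool_pos(); print('u tab',(p[:2]-np.array(TR[:2]))@n)
u0=(p[:2]-np.array(TR[:2]))@n; f0=manip.current_force()[:2]@n
for d in (.0005,.001,.0015,.002,.0025):
    x,y=world((u0-d,0)); manip.servo_line([x,y,.048],vel=.01); manip.sleep(.15)
    pp=manip.current_tool_pos(); print(d,'moved %.4f'%((pp[:2]-np.array(TR[:2]))@n-u0),'f %.1f'%(manip.current_force()[:2]@n-f0),manip.current_finger_gap())
    if manip.current_force()[:2]@n-f0>3.5: break
```

```text
down t105.9 p [ 0.5682 -0.0149  0.0484] th0.107 F [ 1.4  0.6 -0.5] M [-0.01 -0.1  -0.04] gap0.0919
grip t107.2 p [ 0.5687 -0.0148  0.0481] th0.107 F [ 3.9 -0.3 -3.8] M [ 0.04 -0.89  0.08] gap0.0100
u tab -0.0001046703250280422
0.0005 moved -0.0000 f 0.5 0.009999095984255874
0.001 moved -0.0001 f 1.8 0.010105354413045631
0.0015 moved -0.0003 f 3.0 0.009448514410811069
0.002 moved -0.0007 f 2.8 0.00957791667909891
0.0025 moved -0.0013 f 3.0 0.009579911284313868
```

The tab resisted about 6–7 N in total, far more than the 1 N slide friction, so it's held by the catch. It crept about 1 mm, so I'll seat it again before letting go.

Run:
```python
from pl import *
n=np.array([np.cos(TR[2]),np.sin(TR[2])])
def U(): return (manip.current_tool_pos()[:2]-np.array(TR[:2]))@n
for u in (0.,.002,.004,.006):
    x,y=world((u,0)); manip.servo_line([x,y,.048],vel=.02); manip.sleep(.1); print('cmd %.4f act %.4f f %.1f'%(u,U(),manip.current_force()[:2]@n))
    if manip.current_force()[:2]@n<-14: break
x,y=world((U(),0)); manip.servo_line([x,y,.048],vel=.02); manip.sleep(.2); print('relax',U(),manip.current_force()[:2]@n)
effector.open_jaws(); manip.sleep(.3)
manip.servo_line([x,y,.13],vel=.1); manip.move_pose([.35,-.2,.3],quat(.11)); st()
S=save('scene','s14.png',s=1.4);T=save('top','t14.png',s=1.4)
q0=world((0,0))
hb=lambda q:[(1,box(q[0],q[1],TR[2],-.005,.005,-.03,.03,.022,.066))]
for nm,I in(('scene',S),('top',T)):
    W={nm:winof(nm,box(*q0,TR[2],-.005,.005,-.03,.03,.022,.066),3)}
    q,f=fit({nm:I},hb,list(q0),W,2,[.004,.004]); print(nm,(q-np.array(TR[:2]))@n)
```

```text
cmd 0.0000 act -0.0001 f 2.5
cmd 0.0020 act -0.0001 f -4.1
cmd 0.0040 act -0.0001 f -9.0
cmd 0.0060 act -0.0001 f -13.1
relax -0.00011885757941059763 3.110716048640131
 t115.1 p [ 0.3505 -0.1995  0.2995] th0.111 F [0.2 0.  0. ] M [-0.   -0.13 -0.01] gap0.0917
scene 0.0018689081540383926
top -0.001966379840110996
```

View pics/s14.png

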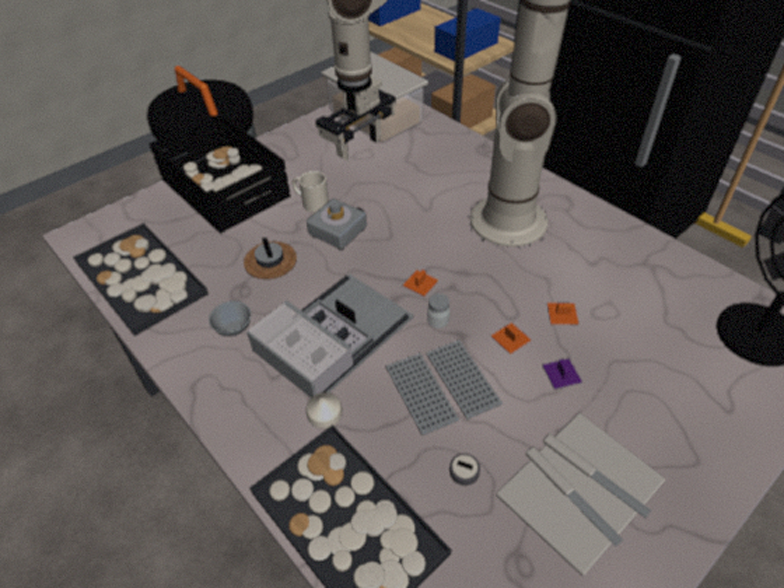

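View pics/t14.png

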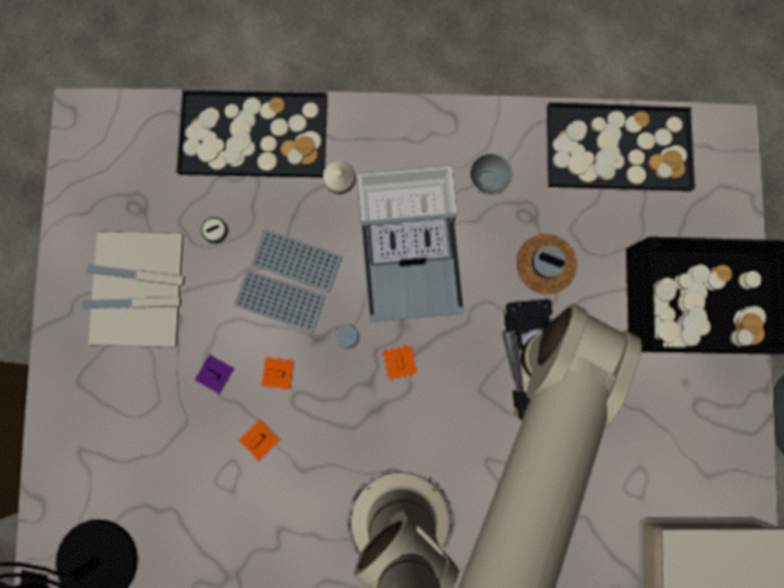

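The tab sits rigidly at its end position with nothing gripping it. In the original push the tray also jumped about 4 mm ahead of the fingers. Both point to an engaged catch. A last check on the plates, then hand in.

Run:
```python
from pl import *
ims={n:cv2.imread(f'pics/raw_{p}14.png')[:,:,::-1] for n,p in(('top','t'),('scene','s'))}
W={n:winof(n,np.vstack([box(*l,-.043,.043,-.095,.095,0,.01) for l in LG]),5) for n in ims}
A=LG.copy()
for k in (0,1):
    def m(q,k=k):
        B=A.copy();B[k]=q; return [(1,box(*l,-.043,.043,-.095,.095,0,.008)) for l in B]
    A[k],f=fit(ims,m,A[k],W,2,[.003,.003,.03])
print('large moved',np.round(A-LG,4))
# row-2 plates in top, tray frame shifted
n0=.0916; c,s=np.cos(TR[2]),np.sin(TR[2]); M=np.array([[c,s],[-s,c]])
for sl in SLOT[2:]:
    q0=[*world((sl[0]+n0,sl[1])),TR[2]]
    Wp={'top':winof('top',box(*q0,-.03,.03,-.03,.03,.018,.03),1)}
    q,f=fit({'top':ims['top']},lambda q:plate(q,.018,1),q0,Wp,3,[.004,.004,.06]); print('plate in tray',np.round(M@(q[:2]-TR[:2])-[n0,0],4),round(q[2]-TR[2],3))
manip.hand_in(); print(manip.current_clock())
```

```text
large moved [[ 0.     -0.      0.0003]
 [ 0.0001  0.     -0.0049]]
plate in tray [-0.0395  0.0372] -0.012
plate in tray [-0.0407 -0.0408] -0.039
the job is handed in; nothing more can be done
the job is handed in; nothing more can be done
```

I handed the job in after about 115 s. I believe everything is done as asked, but one check on the tray disagreed.

- **Cap:** I turned it to the first stop, felt by torque, then pressed it down about 9 mm, turned it on to about 0.95 rad and lifted it off. Turning torque reached about 0.6 N m at the stop and stayed under 0.2 N m after that. The cap stands upright in the middle of the trivet in both pictures.
- **Plates:** All four small plates were there, and I lifted them straight off and laid them 2 × 2 on the tray floor. The first one ended up about 2 cm off its slot, right at the far rim, so I regrasped it and laid it again with clear gaps. Final fits show the large plates did not move (under 0.2 mm). The two front plates are flat in place; I checked the two under the hood only by eye, through its clear top.
- **Tray:**
  - **For the catch being engaged:** The tray jumped about 4 mm ahead of the fingers and then met a rigid stop. It also held about 6–7 N of pull. That pull shifted it about 1 mm, so I pressed it back against the stop before letting go.
  - **Check that disagreed:** The pictures give only about 92 mm of travel from where the tray started, not 108 mm. The hood edge looked about 90 mm away instead of 99 mm, so the tray probably started partly in. That explains about 9 mm of the 16 mm shortfall. I relied on the force evidence.

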